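# Slide the masking plate onto its locating pins and clamp it

## Task

Take the masking plate off its sloping stand and lay it gently, level, on the pinned jig, so that its leading edge rests on the two pins with the holes about a centimetre short of them; then slide it forward along the jig until both holes drop over the pins and it lies flat on the bed. Finally swing the red-knobbed clamp round until its arm points straight at the pins, over the plate's trailing edge, and leave the other things on the table alone.

Things in the scene. Friction and masses are not known exactly. Their poses are not given: they have to be found in the camera images.
- mask: Loose aluminium masking plate, 0.2 kg, 100 (own x) x 110 (y) x 6 mm. Origin: centre of the underside, z up out of its upper face, +y its leading edge. Starts on the stand tilted 30 degrees, -y edge lowest against the lip. Round hole 14 mm across at x +32, y +40 mm; slot 14 (x) x 10 mm (y) at x -32, y +40. Two windows 61 mm along x: y +8.5 to +29.5 and y -32.5 to -9.5. Grip bar between them.
- mask_bar (a point): Centre of the mask's black grip bar (x 0, y -0.5, z +21 mm in the mask's frame), axes as the mask's. The bar is 40 mm long along x, 12 mm thick along y and stands 30 mm above the plate (top 36 mm above the underside). Pinch it across its thickness, along the mask's y; on the stand that means with the tool square to the plate, leaning 30 degrees.
- stand: Fixed grey sloping stand, foot 110 (x) x 118 (y) mm, 80 mm high at its left end. Its board rises 30 degrees toward the stand's +y (to the robot's left); a lip 5 mm high runs along the low right edge. Origin: centre of the foot, on the table.
- jig: Fixed grey bed, 108 (x) x 176 (y) x 14 mm, with a blue panel let in flush. Origin on the table below it (bed from y -93.5 to +82.5 mm); z up. Two upright steel pins with tapered tops stand 8 mm above the bed: 12 mm thick at x +32, y +55 and 8 mm thick at x -32, y +55. The mask slides toward the jig's +y.
- jig_seat (a point): Point on top of the bed (jig x 0, y +15, z +14 mm), axes as the jig's. When the mask is home its origin and axes coincide with these: 12 mm pin in the round hole, 8 mm pin in the slot, pins 2 mm proud of the plate. Held level on the pin tops, before it drops, the mask's underside is 8 mm above this point.
- clamp (a joint): Swing clamp on the jig, upright axis; rad, growing counter-clockwise from above, range 0 to 2.25. Its arm points (value - 0.6) rad from the jig's +x toward its +y: at 0.6 to jig +x, at 2.17 to jig +y, straight at the pins and over the seated mask's trailing edge. Starts swung out, 0 to 0.5. Light friction, 0.04 N m; stays where left.
- clamp_pivot (a point): On the clamp's axis, on top of its hub (jig x 0, y -70, z 29.5 mm). The arm reaches 46 mm, 14 mm wide; its underside is 8 mm and its top 15 mm above the bed, so 2 mm above the seated mask.
- clamp_knob (a point): Top centre of the clamp's upright red knob, 12 mm across, 28 mm high above the arm (top 43 mm above the bed), 38 mm from the clamp's axis. Pinch it or push it sideways.
- parts_pot: Bystander: white plastic pot with green lid, 45 x 45 x 43 mm, origin at the centre of its underside. Leave it alone.
- gloss_tile: Bystander: black glass tile in a black frame, 62 x 88 x 13 mm, origin at the centre of its underside. Leave it alone.
- sanding_block: Bystander: brown sanding block, 48 x 85 x 25 mm, origin at the centre of its underside. Leave it alone.
- tweezers: Bystander: tweezers, 18 x 120 x 8 mm, origin at the centre of its underside. Leave it alone.
- rubber_stick: Bystander: white rubber stick, 8 x 82 x 8 mm, origin at the centre of its underside. Leave it alone.
- chuck: Bystander: red pencil chuck, 14 x 58 x 14 mm, origin at the centre of its underside. Leave it alone.

How it is judged:
By the outcome, as a careful person would: the job done as asked, in the order asked, and still so for the second after the job is handed in, with the robot touching nothing.
It also fails if it takes over 58 s, if anything falls off the work surface, if the arm or the gripper's body presses on something with over 40 N, if the wrist force passes 120 N, or if a joint passes its speed limit or range.

## Robot

A 7-joint arm with a two-finger parallel gripper is mounted at the origin on a cart in front of the work surface, level with it; the furniture and walls round the work are solid. World frame = base frame: x ahead of the robot, y to its left, z up, the work surface at z = 0. Lengths are in m, angles in degrees, forces in N, time in s.
With the tool pointing down it reaches from about 0.425 to 0.875 m from the base axis. Payload 4.7 kg.
Tool frame: the origin (TCP) lies at the very end of the fingers, on their centre line; the grasp point (between the pads) lies 19 mm behind it; z points along the fingers, y is the direction in which the jaws open and shut (so a half turn about z gives the same grasp; the last joint's range is limited). The gripper opens to 87 mm and grips with 3 to 60 N. Pads are 19 mm wide; open, the fingers measure 117 mm over their backs; the gripper's body (75 mm by 190 mm) begins 51 mm behind the grasp point.
Start: joints at [-71.328, 18.392, -4.016, 83.108, 1.295, 78.541, -3.26], TCP at [0.199, 0.619, 0.223] pointing down, gripper open.
Joint ranges: [-163.93, 163.93], [-17.29, 119.83], [-79.2, 71.16], [3.27, 140.29], [-89.18, 269.18], [5.43, 117.66], [-154.24, 154.24]. Speed limits (degrees/s): [147.25, 147.25, 180, 180, 180, 180, 180].

## Interface

Orientations are given as [roll, pitch, yaw] about the fixed x, y, z axes, in that order (R = Rz(yaw) Ry(pitch) Rx(roll)).
In Python, from cell import monitor, imaging, ticket, spot_in, pinpoint gives the robot as it stands.
- The arm moves only by the tool servo_tool, never from a script. Its argument "targets" is a list of rows, each a list of 5 numbers: the opening in per cent of the stroke, from 0 (shut) to 100 (fully open), then the shift along the tool's x, y, z in m, then the turn about the tool's z in rad. In form: [[grip, dx, dy, dz, turn], ...]. A call has 1 to 5 rows; each row is the pose to reach, as a shift and turn from the pose commanded when the call began, along the tool's axes at that moment; what a row does not reach only later rows make up. A row lasts 1/8 s, in which the tool goes at most 62.5 mm and 10.7 degrees, less where a joint would pass 70% of its speed; a pose out of reach is approached as far as the arm can. A call with a gripper value outside its range is refused whole. The fingers move at their own pace and stop on an object; "grip_force" is the grip in N (left out, the last holds). Time passes only in rows, so rows that repeat a pose let the fingers close. It gives the time, the measured TCP pose, the force and the opening at its end, in the units of the state.
- monitor.get_obs(): the state, without advancing time (a new reading comes with each control period).
- imaging.read_camera(name): name is "side" or "top"; returns a dict with "frame" (480x640x3 uint8, blue, green, red), "depth" (480x640 float32, m along the optical axis (not along the pixel's ray), 0 where there is no reading), "K" (3x3 intrinsics, pixels), "world_from_camera" (4x4, takes a point from camera to world coordinates). Camera axes: x right, y down, z forward; pixel columns grow to the right and rows downward; lengths in m; the calibration is good to about 2 mm. A picture is of the moment at which its call begins.
- ticket.sign_off(): hands the job in, once; it reports no verdict.
Trained networks look in the newest picture that a camera, given by its name, has taken for a name from the list of things; names that differ only in an ending like _2 or _b are one class to them, and where a whole thing is asked for, a point or a joint stands for the part that bears it (a point fixed in the world has none). Each returns a list of dicts, best first, with "confidence" (0 to 1); they miss things now and then, are a little off and sometimes report something else, mostly with a low value. They report only what shows in the picture. A call takes as long as a camera call.
- spot_in(camera, label): "at" ([column, row] in pixels, amid what is visible of it).
- pinpoint(camera, label): "at" ([column, row] in pixels: a listed point, or the origin of a listed thing).
The state is a dict: "time_s": time; "qpos": joint angles; "joint_velocities": joint speeds; "effort": joint torques, N m; "tool_pos": TCP position; "tool_rot": TCP orientation; "force": force on the tool from outside, world axes, zero at the start; "wrist_torque": the same for the moment, N m; "grip_width": finger opening in m.
Only numpy, scipy, OpenCV 4.12 (cv2) and the standard library are available. Lean on these libraries where they do the work, as an engineer would, in place of code of your own. Each camera call takes 0.05 s, during which the arm holds its last target.

## Working session

There is one attempt and no reset: what is moved stays moved. The work goes in short steps, Python scripts to look and compute and a tool call to move; the robot and the scene stay as the last step left them, time stands still between calls to the robot, and variables do not carry over. Pictures are saved under pics/ and viewed, and the job is handed in when it is done.

Besides the shell and the picture viewer there is one more tool, called after ">>>" as name(argument=value, ...), one argument or row to a line, values as JSON. servo_tool: Moves the arm, as the interface text tells. Its arguments: {"type":"object","properties":{"targets":{"type":"array","items":{"type":"array","items":{"type":"number"}}},"grip_force":{"type":"number"}},"required":["targets"]}

```bash
ls; mkdir -p pics
python3 - <<'E'
from cell import monitor, imaging, ticket, spot_in, pinpoint
import cv2
print(monitor.get_obs())
for n in ("side","top"):
    c=imaging.read_camera(n); cv2.imwrite(f"pics/{n}0.png",c["frame"]); print(n,c["K"].tolist(),c["world_from_camera"].round(4).tolist())
    for l in ("mask","mask_bar","stand","jig","jig_seat","clamp","clamp_pivot","clamp_knob"):
        try: print(l,[(d["at"],round(d["confidence"],2)) for d in pinpoint(n,l)[:2]])
        except Exception as e: print(l,e)
E
```

```text
pics
{'time_s': 0.0, 'qpos': array([-71.32768045,  18.44044003,  -4.0173453 ,  83.17531734,
         1.29336973,  78.54126694,  -3.26118204]), 'joint_velocities': array([ 0.06345622,  0.01832944, -0.06005573,  0.06525531, -0.07115836,
        0.06099509, -0.02990903]), 'effort': array([-2.90119442e-04, -4.91284347e+01, -4.04043691e-01, -3.12538755e+01,
       -6.39964803e-02,  4.37302503e-02,  1.81562882e-04]), 'tool_pos': array([0.19924565, 0.61811796, 0.22144248]), 'tool_rot': array([-1.79888138e+02,  3.62686553e-03,  1.62137657e+02]), 'force': array([-0.51550689,  0.33303865,  0.58011147]), 'wrist_torque': array([ 0.02238694, -0.01836349,  0.01252367]), 'grip_width': 0.08707073761956091}
side [[440.66093437004287, 0.0, 321.66694187362657], [0.0, 440.66093437004287, 236.8713593946048], [0.0, 0.0, 1.0]] [[0.9996, 0.0185, -0.0215, 0.5816], [0.0279, -0.5108, 0.8593, -1.2941], [0.0049, -0.8595, -0.5111, 0.8558], [0.0, 0.0, 0.0, 1.0]]
mask [([294.8, 224.6], 0.77)]
mask_bar [([295.3, 221.1], 0.95)]
stand [([293.0, 236.1], 0.69), ([277.1, 301.3], 0.52)]
jig [([281.6, 292.1], 0.97)]
jig_se
[... 238 characters left out ...]
, 0.48), ([295.1, 188.3], 0.41)]
top [[453.3420565105576, 0.0, 317.145045088054], [0.0, 453.3420565105576, 238.83537564215084], [0.0, 0.0, 1.0]] [[-0.0212, -0.9779, 0.2079, 0.2643], [-0.9998, 0.0207, -0.0046, 0.0763], [0.0002, -0.208, -0.9781, 1.4687], [0.0, 0.0, 0.0, 1.0]]
mask [([289.8, 277.0], 0.75)]
mask_bar [([293.0, 274.2], 0.73), ([396.0, 276.3], 0.66)]
stand [([198.4, 283.2], 0.68), ([290.3, 276.6], 0.65)]
jig [([402.5, 279.2], 0.85)]
jig_seat [([394.8, 275.6], 0.67)]
clamp it knows: chuck, clamp_knob, clamp_pivot, gloss_tile, jig, jig_seat, mask, mask_bar, parts_pot, rubber_stick, sanding_block, stand, tweezers
clamp_pivot [([426.3, 276.9], 0.85)]
clamp_knob [([434.2, 267.5], 0.49)]
```

View pics/side0.png

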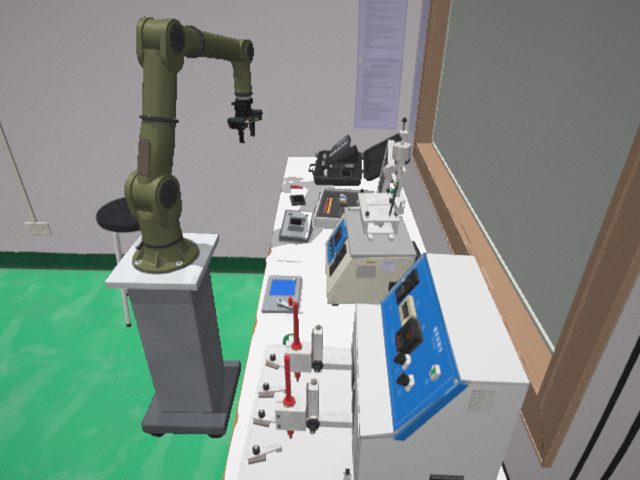

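View pics/top0.png

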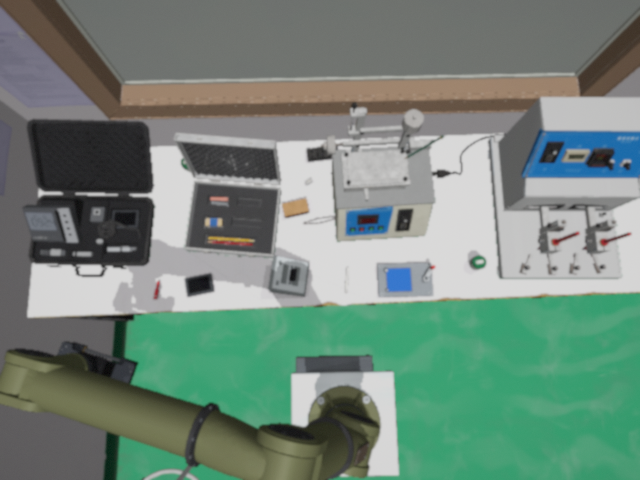

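Run:
```python
import cv2
a=cv2.imread("pics/side0.png")[160:340,200:400]; cv2.imwrite("pics/side0c.png",cv2.resize(a,None,fx=4,fy=3.3,interpolation=cv2.INTER_CUBIC))
a=cv2.imread("pics/top0.png")[210:340,240:470]; cv2.imwrite("pics/top0c.png",cv2.resize(a,None,fx=3.4,fy=3.4,interpolation=cv2.INTER_CUBIC))
```

```text
(no output)
```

View pics/side0c.png

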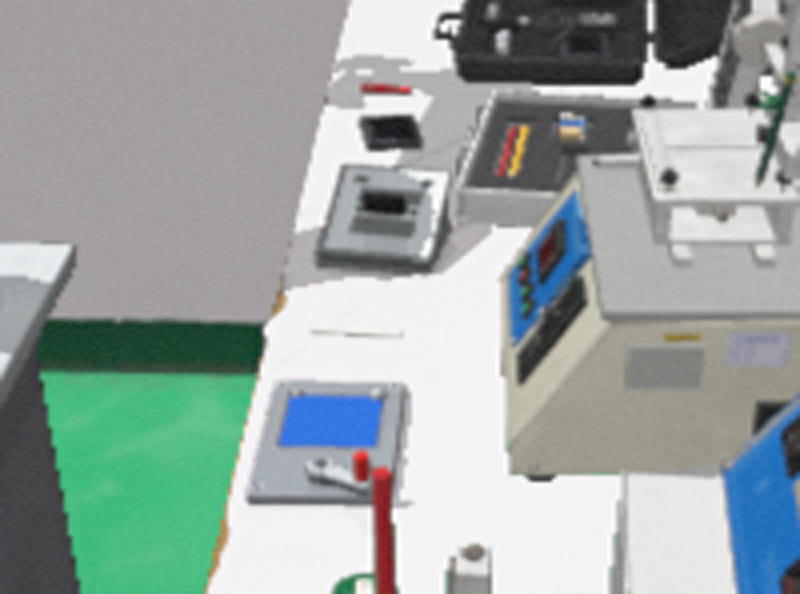

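View pics/top0c.png

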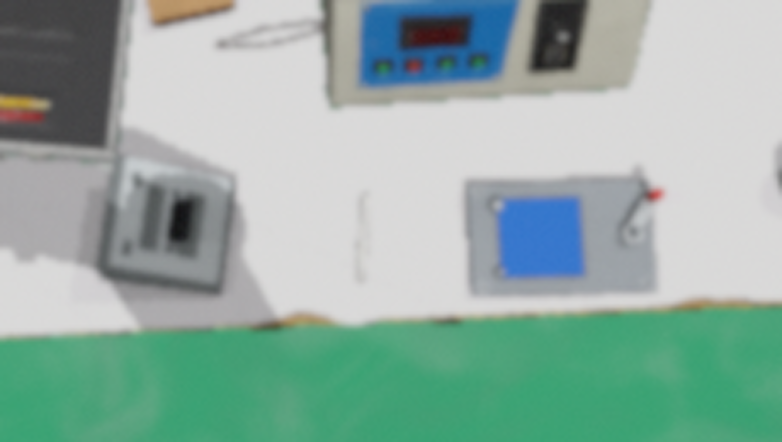

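The side view shows the stand with the mask at about (295,222), and the jig at about (283,290) with its two pins at the far end. In the top view the mask is at (290,276) and the jig at (403,279). The clamp arm points up and to the right, roughly jig +x and a little -y. I'll measure this more precisely with rectified views.

```bash
cat > h.py <<'E'
import numpy as np, cv2
from cell import monitor, imaging, ticket, spot_in, pinpoint
def grab(name,n=1):
    cs=[imaging.read_camera(name) for _ in range(n)]
    c=cs[0]; c["frame"]=np.mean([k["frame"].astype(float) for k in cs],0)
    d=np.array([k["depth"] for k in cs]); c["depth"]=np.median(d,0); c["dstd"]=d.std(0)
    return c
def proj(c,P):
    T=np.linalg.inv(c["world_from_camera"]); P=np.atleast_2d(P)
    q=P@T[:3,:3].T+T[:3,3]; q=q@c["K"].T
    return q[:,:2]/q[:,2:]
def ray_plane(c,uv,z):
    uv=np.atleast_2d(uv); d=np.c_[uv,np.ones(len(uv))]@np.linalg.inv(c["K"]).T@c["world_from_camera"][:3,:3].T
    o=c["world_from_camera"][:3,3]; return o+d*((z-o[2])/d[:,2:])
def cloud(c,r0,r1,c0,c1):
    v,u=np.mgrid[r0:r1,c0:c1]; z=c["depth"][r0:r1,c0:c1]
    p=np.c_[u.ravel(),v.ravel(),np.ones(u.size)]@np.linalg.inv(c["K"]).T*z.reshape(-1,1)
    return (p@c["world_from_camera"][:3,:3].T+c["world_from_camera"][:3,3]).reshape(r1-r0,c1-c0,3)
def rect(c,origin,ex,ey,w,h,s):
    # image col ~ ex, row ~ ey (world vecs), s m/pix, centred on origin
    j,i=np.mgrid[0:h,0:w]
    P=np.array(origin)+((i-w/2)*s)[...,None]*np.array(ex)+((j-h/2)*s)[...,None]*np.array(ey)
    uv=proj(c,P.reshape(-1,3)).reshape(h,w,2).astype(np.float32)
    return cv2.remap(c["frame"].astype(np.float32),uv[...,0],uv[...,1],cv2.INTER_CUBIC)
E
python3 - <<'E'
from h import *
import pickle
S=grab("side",6);T=grab("top",6)
pickle.dump((S,T),open("g0.pkl","wb"))
for n,c,pts in (("side",S,dict(mask=[294.8,224.6],jig=[281.6,292.1],piv=[282.2,302.6],seat=(282.9,288.9))),("top",T,dict(mask=[289.8,277],jig=[402.5,279.2],piv=[426.3,276.9],seat=(394.8,275.6),knob=(434.2,267.5)))):
    for k,uv in pts.items():
        z=dict(jig=0.,piv=.0295,seat=.014,knob=.057,mask=.05)[k]
        print(n,k,ray_plane(c,uv,z).round(4))
    print("dstd",c["dstd"][270:300,270:300].mean())
# rectify jig at z=.014; col = -y world, row = -x world
o=ray_plane(T,(402.5,279.2),0.014)[0]; print(o)
for n,c in (("side",S),("top",T)):
    im=rect(c,[o[0],o[1],.014],[0,-1,0],[-1,0,0],440,300,.0005)
    cv2.imwrite(f"pics/jr_{n}.png",cv2.resize(im,None,fx=1.8,fy=1.8))
    # stand plane board
    cl=cloud(c,200,300,270,320) if n=="top" else cloud(c,200,245,270,320)
    print(n,"z range",np.nanmin(cl[...,2]),np.nanmax(cl[...,2]))
E
```

```text
side mask [[0.4444 0.1471 0.05  ]]
side jig [[ 0.4295 -0.1986  0.    ]]
side piv [[ 0.4417 -0.2859  0.0295]]
side seat [[ 0.4343 -0.2003  0.014 ]]
dstd 0.01634756
top mask [[0.445  0.1583 0.05  ]]
top jig [[ 0.4364 -0.2051  0.    ]]
top piv [[ 0.4387 -0.2757  0.0295]]
top seat [[ 0.447  -0.1782  0.014 ]]
top knob [[ 0.4645 -0.2959  0.057 ]]
dstd 0.012688046
[ 0.43480562 -0.20237236  0.014     ]
side z range -0.5691431132506923 0.08028291077663896
top z range -0.004514337811057478 0.08214504249680421[ WARN:0@22.860] global loadsave.cpp:1063 imwrite_ Unsupported depth image for selected encoder is fallbacked to CV_8U.
```

View pics/jr_side.png

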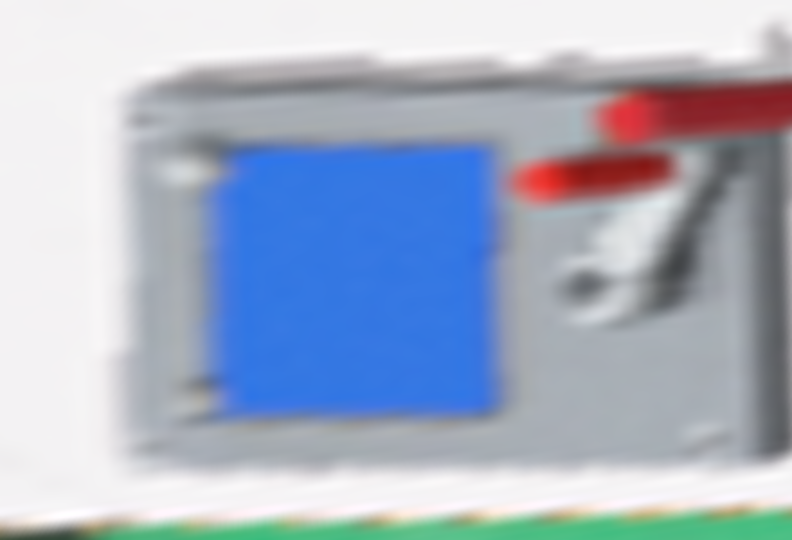

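View pics/jr_top.png

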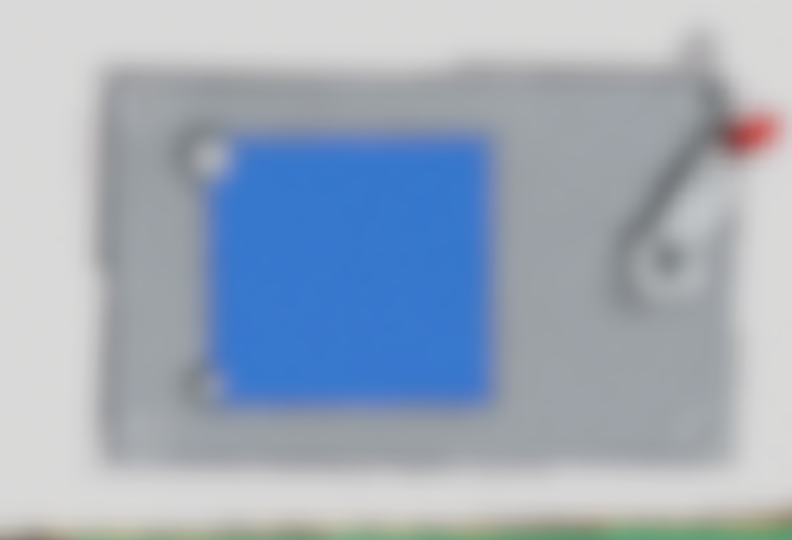

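```bash
python3 - <<'E' 2>/dev/null
from h import *
import pickle
S,T=pickle.load(open("g0.pkl","rb"))
# blue panel corners by mask in each raw image
for n,c in (("side",S),("top",T)):
    im=rect(c,[.4348,-.2024,.014],[0,-1,0],[-1,0,0],440,300,.0005)
    b=(im[...,0]-im[...,2]>80)
    b=cv2.morphologyEx(b.astype(np.uint8),cv2.MORPH_OPEN,np.ones((15,15)))
    n_,lab,st,ce=cv2.connectedComponentsWithStats(b); k=1+st[1:,4].argmax()
    pts=np.argwhere(lab==k)[:,::-1].astype(np.float32)
    r=cv2.minAreaRect(pts); cx,cy=r[0]
    print(n,"panel centre world",.4348-(cy-150)*.0005,-.2024-(cx-220)*.0005,"size mm",np.array(r[1])*.5,r[2], st[k])
    # depth-based plane for mask/stand
    r0,r1,c0,c1=(205,245,275,320) if n=="side" else (255,300,265,315)
    cl=cloud(c,r0,r1,c0,c1).reshape(-1,3); cl=cl[np.isfinite(cl).all(1)]
    q=cl[(cl[:,2]>.02)&(cl[:,2]<.09)&(abs(cl[:,0]-.445)<.05)&(abs(cl[:,1]-.155)<.05)]
    best=None;rng=np.random.default_rng(0)
    for _ in range(500):
        s=q[rng.choice(len(q),3,False)]; nn=np.cross(s[1]-s[0],s[2]-s[0]); l=np.linalg.norm(nn)
        if l<1e-6: continue
        nn/=l; nn*=np.sign(nn[2]); d=abs((q-s[0])@nn); m=d<.003
        if best is None or m.sum()>best.sum(): best=m
    p=q[best]; ce=p.mean(0); nn=np.linalg.svd(p-ce)[2][2]; nn*=np.sign(nn[2])
    print(" mask plane",ce.round(4),nn.round(4),"tilt",np.degrees(np.arccos(nn[2])),"dir",np.degrees(np.arctan2(nn[1],nn[0])),best.sum(),len(q))
    cj=cloud(c,270,312,255,310) if n=="side" else cloud(c,260,300,375,440)
    m=(abs(cj[...,0]-.435)<.045)&(abs(cj[...,1]+.19)<.03); print(" bed z med",np.median(cj[m][:,2]))
    m=(abs(cj[...,0]-.435)<.07)&(abs(cj[...,1]+.08)<.02)
E
```

```text
side panel centre world 0.43205001525878906 -0.19039999237060545 size mm [79.99998474 74.49998474] 0.0 [  116    81   161   150 23249]
 mask plane [0.4459 0.151  0.048 ] [-0.0737 -0.4999  0.8629] tilt 30.351602676381262 dir -98.38343024950078 433 671
 bed z med 0.015139190699934468
top panel centre world 0.4348 -0.18939999999999999 size mm [73. 77.] 90.0 [  117    77   155   147 22052]
 mask plane [0.4462 0.1535 0.049 ] [-0.0827 -0.4929  0.8661] tilt 29.98836529485127 dir -99.52916226152853 631 1001
 bed z med 0.014894179962426257
```

```bash
python3 - <<'E' 2>/dev/null
from h import *
import pickle
S,T=pickle.load(open("g0.pkl","rb"))
from scipy.spatial.transform import Rotation as R
Rm=R.from_euler('z',-9,degrees=True)*R.from_euler('x',30,degrees=True)
X,Y,Z=Rm.as_matrix().T; print(X,Y,Z)
o=np.array([.446,.152,.0475])
ims=[]
for n,c in (("side",S),("top",T)):
    im=rect(c,o,-Y,-X,320,300,.0005); im=cv2.resize(im,None,fx=1.25*1.25,fy=1.25*1.25)
    for k in range(-3,4):
        s=1/.0005*1.5625*.02
        cv2.line(im,(int(250+k*s),0),(int(250+k*s),8),(0,0,255),1);cv2.line(im,(0,int(234+k*s)),(8,int(234+k*s)),(0,0,255),1)
    ims.append(im)
cv2.imwrite("pics/mr.png",np.vstack(ims)[:, :]); cv2.imwrite("pics/mr1.png",np.hstack(ims)[:, :]); print(np.hstack(ims).shape)
E
```

```text
[ 9.87688341e-01 -1.56434465e-01  6.93889390e-18] [0.13547622 0.85536319 0.5       ] [-0.07821723 -0.49384417  0.8660254 ]
(469, 1000, 3)
```

```bash
python3 -c "
import cv2;a=cv2.imread('pics/mr1.png');cv2.imwrite('pics/mr2.png',cv2.resize(a,(800,375)))"
```

```text
(no output)
```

View pics/mr2.png

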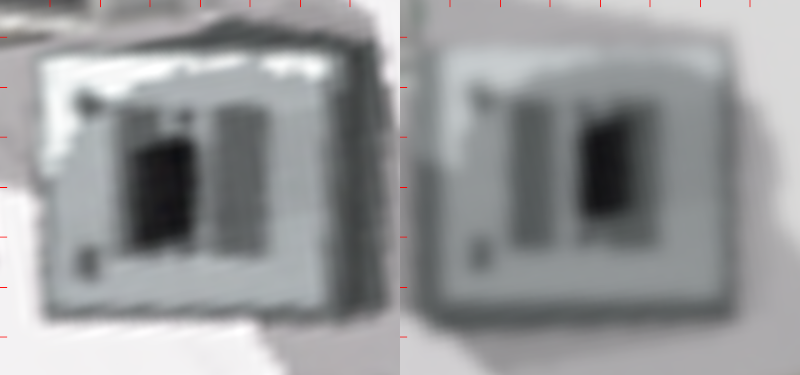

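```bash
cat >> h.py <<'E'
from scipy.spatial.transform import Rotation as R
def box(x0,x1,y0,y1,z): return np.array([[x0,y0,z],[x1,y0,z],[x1,y1,z],[x0,y1,z]])*1e-3
MASK=[box(-50,50,-55,55,6),box(-50,50,-55,55,0),box(-20,20,-6.5,5.5,36),box(-20,20,-6.5,5.5,6),box(-30.5,30.5,8.5,29.5,6),box(-30.5,30.5,-32.5,-9.5,6)]
JIG=[box(-54,54,-93.5,82.5,14),box(-54,54,-93.5,82.5,0)]
def overlay(c,M,pos,Rm,crop,f,name,col=(0,0,255)):
    r0,r1,c0,c1=crop
    im=cv2.resize(np.clip(c["frame"][r0:r1,c0:c1],0,255).astype(np.uint8),None,fx=f,fy=f,interpolation=cv2.INTER_CUBIC)
    for m in M:
        uv=(proj(c,m@Rm.T+pos)-[c0,r0]+.5)*f
        cv2.polylines(im,[np.round(uv*16).astype(np.int32)],True,col,1,cv2.LINE_AA,4)
    if name: cv2.imwrite(name,im)
    return im
E
python3 - <<'E' 2>/dev/null
from h import *
import pickle
S,T=pickle.load(open("g0.pkl","rb"))
Rm=(R.from_euler('z',-9,degrees=True)*R.from_euler('x',30,degrees=True)).as_matrix()
pos=np.array([.4505,.1565,.0505])-Rm[:,2]*.006
a=overlay(S,MASK,pos,Rm,(200,250,270,325),7,None)
b=overlay(T,MASK,pos,Rm,(250,300,265,320),7,None)
cv2.imwrite("pics/ov0.png",np.hstack([a,b]))
E
```

```text
(no output)
```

View pics/ov0.png

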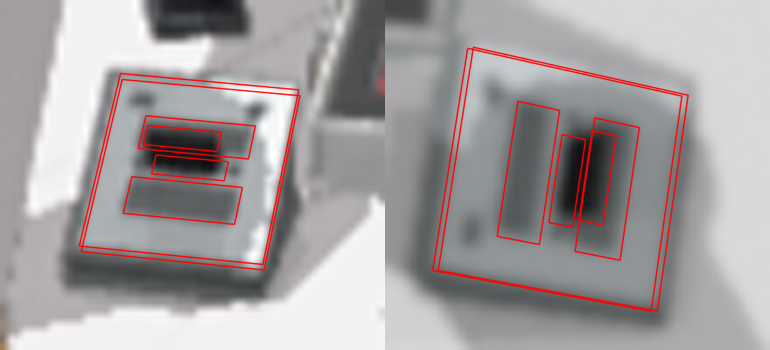

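>>> servo_tool(
  targets=[
    [45, -0.038, -0.037, 0, -0.03],
    [45, -0.076, -0.074, 0, -0.06],
    [45, -0.115, -0.111, 0, -0.09],
    [45, -0.153, -0.148, 0, -0.12],
    [45, -0.191, -0.185, 0, -0.157],
  ],
  grip_force=6,
)

```text
time_s: 2.02
tool_pos: [0.3253, 0.3824, 0.2229]
tool_rot: [180.0, 0.0, 171.2]
force: [0.8, 0.7, 0.1]
grip_width: 0.0456
```

>>> servo_tool(
  targets=[
    [40, -0.032, -0.043, 0, 0],
    [40, -0.063, -0.085, 0.01, 0],
    [40, -0.095, -0.128, 0.03, 0],
    [40, -0.126, -0.171, 0.05, 0],
    [40, -0.158, -0.214, 0.08, 0],
  ],
)

```text
time_s: 2.65
tool_pos: [0.449, 0.1471, 0.143]
tool_rot: [179.9, 0.2, 171.2]
force: [1.2, 0.1, 0.2]
grip_width: 0.0346
```

```bash
cat >> h.py <<'E'
def go(x,y,z,yaw=None):
    o=monitor.get_obs(); p=o["tool_pos"]; M=R.from_euler('xyz',o["tool_rot"],degrees=True).as_matrix()
    d=M.T@(np.array([x,y,z])-p); t=0 if yaw is None else -np.radians((yaw-o["tool_rot"][2]+180)%360-180)
    print("t",round(o["time_s"],2),"pos",p.round(4),"rot",o["tool_rot"].round(2),"F",o["force"].round(1),"w",round(o["grip_width"],4)); print("delta tool",d.round(4),"turn",round(t,4))
E
python3 - <<'E' 2>/dev/null
from h import *
go(.449,.1471,.0595,171)
S=grab("side",2);T=grab("top",2)
a=cv2.resize(S["frame"][170:250,250:330].astype(np.uint8),None,fx=5,fy=5,interpolation=cv2.INTER_CUBIC)
b=cv2.resize(T["frame"][230:310,250:330].astype(np.uint8),None,fx=5,fy=5,interpolation=cv2.INTER_CUBIC)
cv2.imwrite("pics/a1.png",np.hstack([a,b]))
E
```

```text
t 2.65 pos [0.449  0.1471 0.143 ] rot [1.7987e+02 1.5000e-01 1.7115e+02] F [1.2 0.1 0.2] w 0.0346
delta tool [ 0.0002 -0.0002  0.0835] turn 0.0026
```

View pics/a1.png

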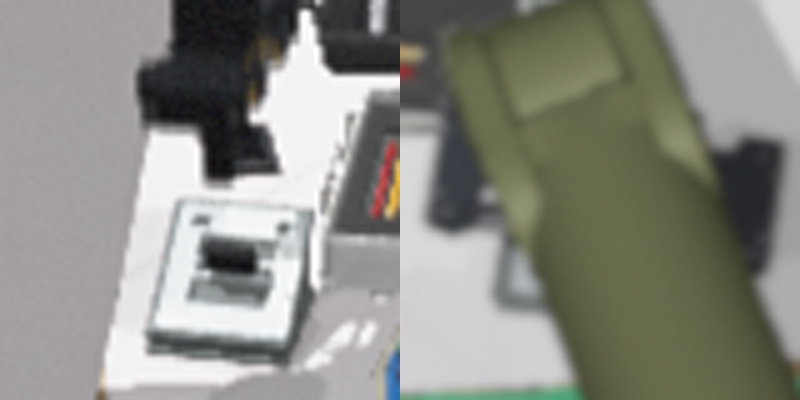

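```bash
python3 - <<'E' 2>/dev/null
from h import *
c=grab("side",1); o=monitor.get_obs(); M=R.from_euler('xyz',o["tool_rot"],degrees=True).as_matrix(); p=o["tool_pos"]; w=o["grip_width"]/2
F=[]
for s in (-1,1):
    for sx in (-.0095,.0095): F.append([[sx,s*w,0],[sx,s*(w+.015),0],[sx,s*(w+.015),-.03],[sx,s*w,-.03]])
im=overlay(c,[np.array(f) for f in F],p,M,(180,240,265,325),12,"pics/a2.png")
E
```

```text
(no output)
```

View pics/a2.png

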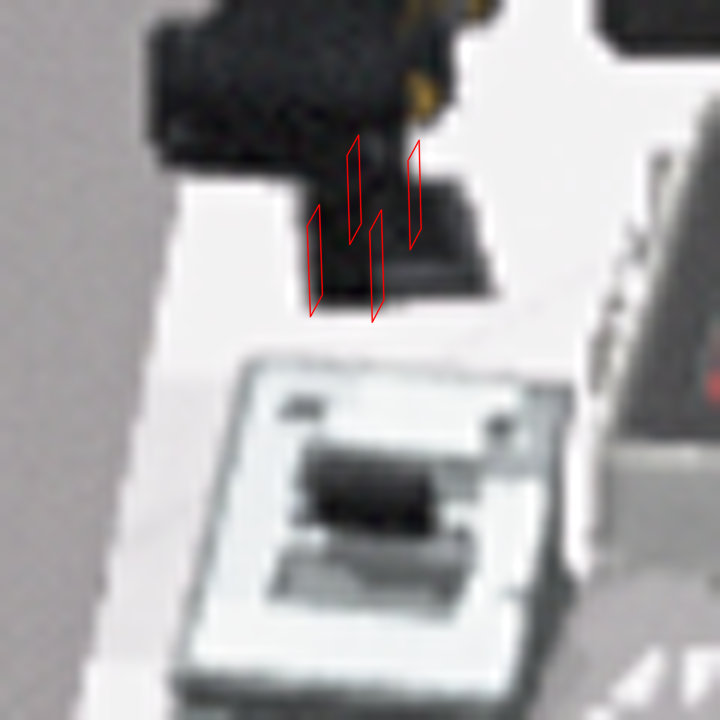

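>>> servo_tool(
  targets=[
    [40, 0, 0, 0.025, 0],
    [40, 0, 0, 0.045, 0],
    [40, 0, 0, 0.06, 0],
    [40, 0, 0, 0.065, 0],
    [40, 0, 0, 0.07, 0],
  ],
)

```text
time_s: 3.52
tool_pos: [0.448, 0.1489, 0.0729]
tool_rot: [180.0, 0.1, 171.2]
force: [0.5, -0.6, -0.3]
grip_width: 0.0345
```

>>> servo_tool(
  targets=[
    [40, 0, 0, 0.004, 0],
    [40, 0, 0, 0.007, 0],
    [40, 0, 0, 0.01, 0],
    [40, 0, 0, 0.013, 0],
    [40, 0, 0, 0.013, 0],
  ],
)

```text
time_s: 4.15
tool_pos: [0.4474, 0.1481, 0.0593]
tool_rot: [-180.0, -0.0, 171.1]
force: [-0.4, 0.7, 0.4]
grip_width: 0.0349
```

```bash
python3 - <<'E' 2>/dev/null
from h import *
go(.449,.1471,.0595,171)
c=grab("side",2); overlay(c,[],None,None,(180,250,260,330),10,"pics/a3.png")
E
```

```text
t 4.15 pos [0.4474 0.1481 0.0593] rot [-1.7999e+02 -2.0000e-02  1.7113e+02] F [-0.4  0.7  0.4] w 0.0349
delta tool [-0.0017 -0.0008 -0.0002] turn 0.0022
```

View pics/a3.png

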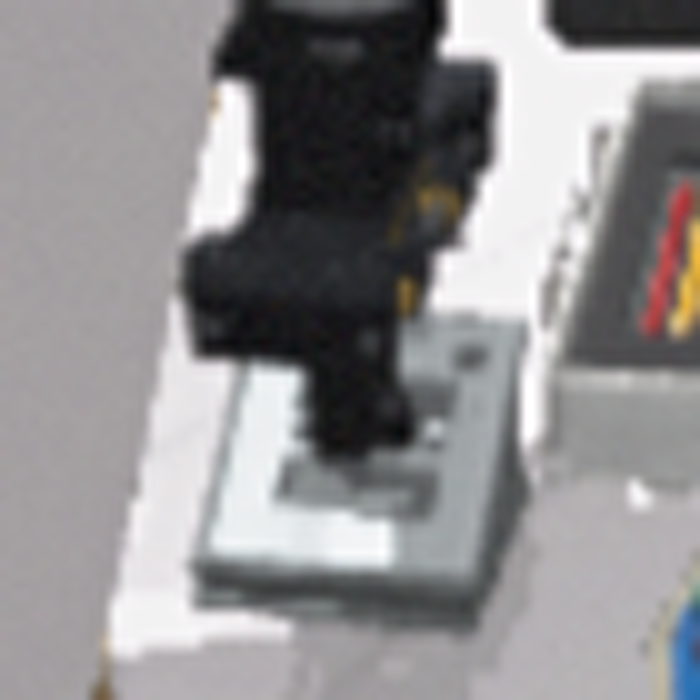

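>>> servo_tool(
  targets=[
    [30, 0, 0, 0, 0],
    [26, 0, 0, 0, 0],
    [24, 0, 0, 0, 0],
    [22, 0, 0, 0, 0],
    [20, 0, 0, 0, 0],
  ],
  grip_force=5,
)

```text
time_s: 4.88
tool_pos: [0.4475, 0.1472, 0.0596]
tool_rot: [-179.9, -0.0, 171.1]
force: [-1.1, -4.3, 1.5]
grip_width: 0.0211
```

>>> servo_tool(
  targets=[
    [10, 0, 0, -0.003, 0],
    [10, 0, 0, -0.006, 0],
    [10, 0, 0, -0.009, 0],
    [10, 0, 0, -0.012, 0],
    [10, 0, 0, -0.015, 0],
  ],
  grip_force=8,
)

```text
time_s: 5.5
tool_pos: [0.4474, 0.1482, 0.0747]
tool_rot: [-180.0, -0.0, 171.1]
force: [-1.3, -4.0, -0.5]
grip_width: 0.0163
```

```bash
python3 - <<'E' 2>/dev/null
from h import *
go(.449,.1471,.0595,171)
c=grab("side",2); overlay(c,[],None,None,(180,250,260,330),10,"pics/a4.png")
E
```

```text
t 5.5 pos [0.4474 0.1482 0.0747] rot [-1.8000e+02 -2.0000e-02  1.7113e+02] F [-1.3 -4.  -0.5] w 0.0163
delta tool [-0.0017 -0.0008  0.0152] turn 0.0023
```

View pics/a4.png

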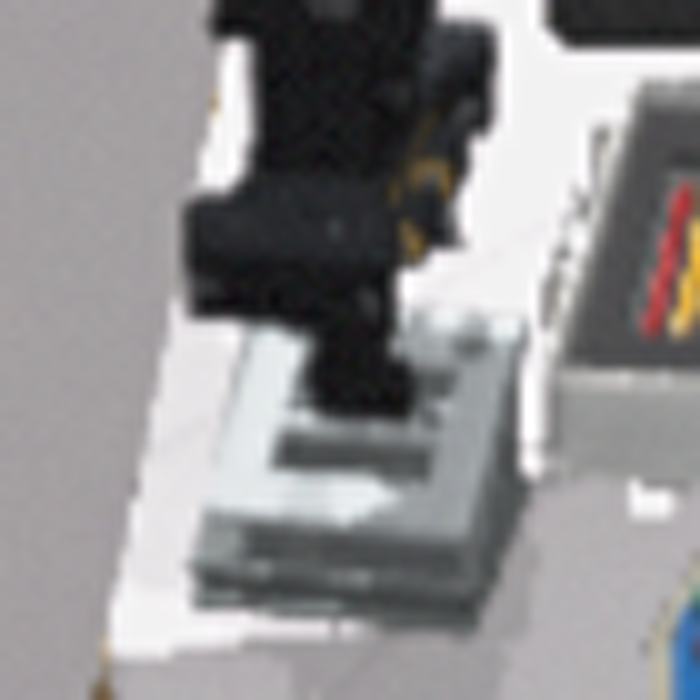

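>>> servo_tool(
  targets=[
    [5, 0, 0, -0.003, 0],
    [5, 0, 0, -0.006, 0],
    [5, 0, 0, -0.01, 0],
    [5, 0, 0, -0.015, 0],
    [5, 0, 0, -0.02, 0],
  ],
  grip_force=12,
)

```text
time_s: 6.22
tool_pos: [0.4476, 0.1484, 0.0949]
tool_rot: [180.0, 0.0, 171.1]
force: [0.1, -0.7, -1.7]
grip_width: 0.0117
```

>>> servo_tool(
  targets=[
    [5, 0, 0, -0.01, 0],
    [5, 0, 0, -0.02, 0],
    [5, 0, 0, -0.03, 0],
    [5, 0, 0, -0.03, 0],
  ],
  grip_force=20,
)

```text
time_s: 6.72
tool_pos: [0.4483, 0.1485, 0.1257]
tool_rot: [179.9, 0.1, 171.1]
force: [-0.2, -0.0, -2.8]
grip_width: 0.0118
```

```bash
python3 - <<'E' 2>/dev/null
from h import *
go(.449,.1471,.0595,171)
c=grab("side",2); overlay(c,[],None,None,(170,250,260,330),10,"pics/a5.png")
E
```

```text
t 6.72 pos [0.4483 0.1485 0.1257] rot [1.7992e+02 1.0000e-01 1.7113e+02] F [-0.2 -0.  -2.8] w 0.0118
delta tool [-0.0007 -0.0014  0.0662] turn 0.0023
```

View pics/a5.png

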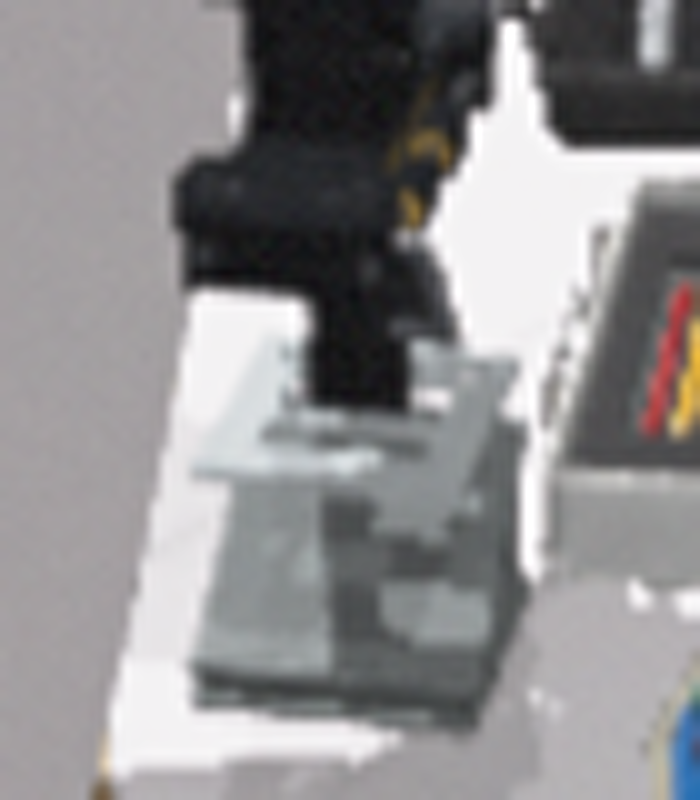

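```bash
cat >> h.py <<'E'
def circ(x,y,z,d): 
    a=np.linspace(0,2*np.pi,24,endpoint=False); return np.c_[x+d/2*np.cos(a),y+d/2*np.sin(a),0*a+z]*1e-3
JIG+= [circ(32,55,14,12),circ(-32,55,14,8),circ(32,55,22,8),circ(-32,55,22,5),circ(0,-70,29.5,12)]
MASK+=[circ(32,40,6,14)]
E
python3 - <<'E' 2>/dev/null
from h import *
import pickle
S,T=pickle.load(open("g0.pkl","rb"))
a=overlay(S,JIG,np.array([.4345,-.2040,0]),np.eye(3),(268,318,255,312),7,None)
b=overlay(T,JIG,np.array([.4355,-.2040,0]),np.eye(3),(255,305,370,440),7,None)
cv2.imwrite("pics/ovj.png",cv2.resize(np.hstack([a,b]),None,fx=.9,fy=.9))
E
```

```text
(no output)
```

View pics/ovj.png

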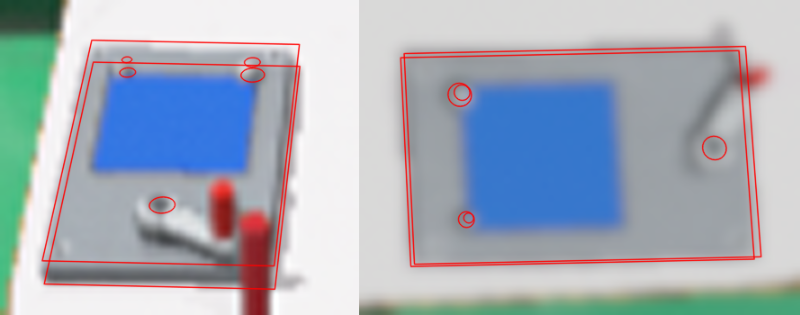

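>>> servo_tool(
  targets=[
    [5, -0.006, -0.05, 0, 0],
    [5, -0.013, -0.105, 0, -0.03],
    [5, -0.02, -0.16, 0, -0.07],
    [5, -0.027, -0.215, 0, -0.11],
    [5, -0.034, -0.27, 0, -0.155],
  ],
)

```text
time_s: 7.45
tool_pos: [0.439, -0.1254, 0.1243]
tool_rot: [180.0, 0.0, -179.9]
force: [1.4, 0.2, -3.0]
grip_width: 0.012
```

```bash
python3 - <<'E' 2>/dev/null
from h import *
import pickle
go(.435,-.1995,.125,180)
S,T=pickle.load(open("g0.pkl","rb"))
for n,c in (("side",S),("top",T)):
    s=.0005
    im=rect(c,[.435,-.19,.014],[0,-1,0],[-1,0,0],240,240,s)
    g=im[...,0]-im[...,2]
    for nm,ax in (("L",0),("Rr",0),("U",1),("D",1)):
        G=g if ax==0 else g.T
        xs=[];ys=[]
        for r in range(75,165,3):
            row=cv2.GaussianBlur(G[r:r+1],(9,1),0)[0]; half=60 if n=="side" else 60
            m=row>np.percentile(row,95)*.5
            idx=np.where(m)[0]
            i=idx[0] if nm in "LU" else idx[-1]
            th=np.percentile(row,95)*.5
            if nm in "LU": x=i-1+(th-row[i-1])/(row[i]-row[i-1])
            else: x=i+(row[i]-th)/(row[i]-row[i+1])
            xs.append(r);ys.append(x)
        ys=np.array(ys);xs=np.array(xs);
        for _ in range(3):
            p=np.polyfit(xs,ys,1); e=abs(ys-np.polyval(p,xs)); k=e<max(2*np.median(e),.3); xs,ys=xs[k],ys[k]
        print(n,nm,"slope deg",round(np.degrees(np.arctan(p[0])),2),"mid mm",round((np.polyval(p,120)-120)*.5,2),"rms",round(e.std(),2))
E
```

```text
t 7.45 pos [ 0.439  -0.1254  0.1243] rot [ 1.7997e+02  1.0000e-02 -1.7989e+02] F [ 1.4  0.2 -3. ] w 0.012
delta tool [ 0.0042 -0.0741 -0.0007] turn 0.0019
side L slope deg 0.07 mid mm -38.85 rms 0.35
side Rr slope deg -0.11 mid mm 39.42 rms 0.19
side U slope deg -0.18 mid mm -34.16 rms 0.1
side D slope deg -0.28 mid mm 40.05 rms 0.15
top L slope deg 0.47 mid mm -39.52 rms 0.07
top Rr slope deg 0.14 mid mm 38.22 rms 0.08
top U slope deg -0.23 mid mm -36.67 rms 0.08
top D slope deg -0.49 mid mm 37.13 rms 0.08
```

>>> servo_tool(
  targets=[
    [5, 0.004, -0.037, 0.01, 0],
    [5, 0.004, -0.074, 0.03, 0],
    [5, 0.004, -0.074, 0.05, 0],
    [5, 0.004, -0.074, 0.06, 0],
    [5, 0.004, -0.074, 0.06, 0],
  ],
)

```text
time_s: 8.07
tool_pos: [0.435, -0.1971, 0.0639]
tool_rot: [180.0, -0.1, -179.9]
force: [0.9, -0.1, -3.1]
grip_width: 0.0117
```

```bash
python3 - <<'E' 2>/dev/null
from h import *
import pickle
go(.4342,-.1995,.06,180.2)
o=monitor.get_obs();p=o["tool_pos"]
c=grab("side",6);t=grab("top",2); pickle.dump((c,o),open("g1.pkl","wb"))
M=R.from_euler('z',0.2,degrees=True).as_matrix()
a=overlay(c,[],None,None,(240,318,250,320),9,None)
b=overlay(t,[],None,None,(240,318,370,440),9,None)
cv2.imwrite("pics/b1.png",cv2.resize(np.hstack([a,b]),None,fx=.63,fy=.63,interpolation=cv2.INTER_AREA))
cv2.imwrite("pics/b1s.png",cv2.resize(a,None,fx=.85,fy=.85))
E
```

```text
t 8.07 pos [ 0.435  -0.1971  0.0639] rot [ 1.7998e+02 -1.1000e-01 -1.7993e+02] F [ 0.9 -0.1 -3.1] w 0.0117
delta tool [ 0.0008 -0.0024  0.0039] turn -0.0023
```

View pics/b1.png

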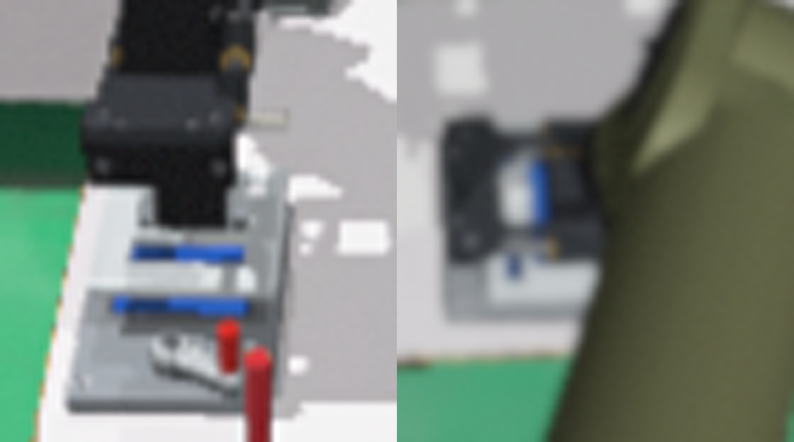

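View pics/b1s.png

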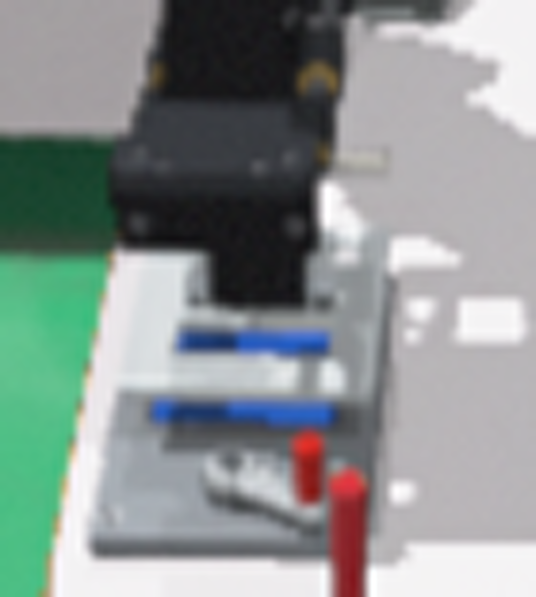

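```bash
python3 - <<'E' 2>/dev/null
from h import *
import pickle
c,o=pickle.load(open("g1.pkl","rb")); p=o["tool_pos"]
M=R.from_euler('z',0.1,degrees=True).as_matrix()
ims=[]
for zz in (.044,.049):
    ims.append(overlay(c,MASK,np.array([p[0],p[1]+.0005,zz]),M,(255,305,255,312),7,None))
cv2.imwrite("pics/b2.png",np.hstack(ims))
E
```

```text
(no output)
```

View pics/b2.png

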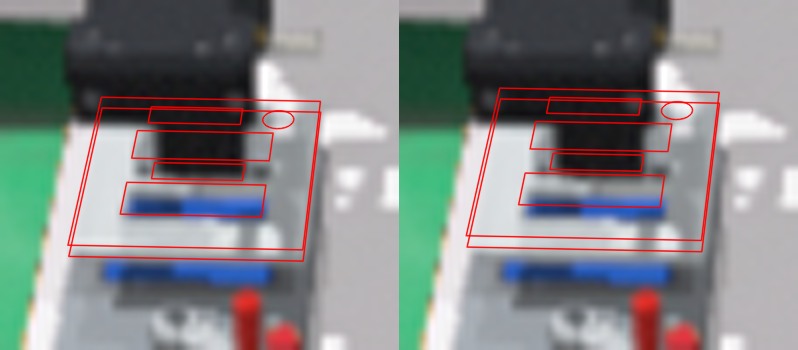

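```bash
python3 - <<'E' 2>/dev/null
from h import *
import pickle
c,o=pickle.load(open("g1.pkl","rb")); p=o["tool_pos"]
S,T=pickle.load(open("g0.pkl","rb"))
# col=+x, row=-y ; 0.25mm
a=rect(c,[p[0],p[1],.048],[1,0,0],[0,-1,0],560,480,.00025)
b=rect(S,[p[0],p[1],.014],[1,0,0],[0,-1,0],560,800,.00025)
for im in (a,b):
    h,w=im.shape[:2]
    for k in range(-6,7):
        x=int(w/2+k*40); cv2.line(im,(x,0),(x,6),(0,0,255),1); cv2.line(im,(x,h-6),(x,h),(0,0,255),1)
    for k in range(-10,11):
        y=int(h/2+k*40); cv2.line(im,(0,y),(6,y),(0,0,255),1)
cv2.imwrite("pics/c1.png",cv2.resize(a,None,fx=1.2,fy=1.2)); cv2.imwrite("pics/c2.png",cv2.resize(b,(420,600)))
E
```

```text
(no output)
```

View pics/c1.png

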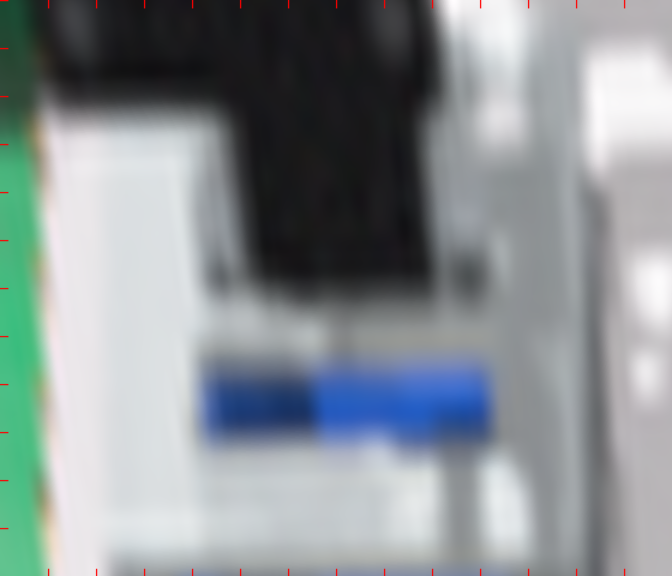

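View pics/c2.png

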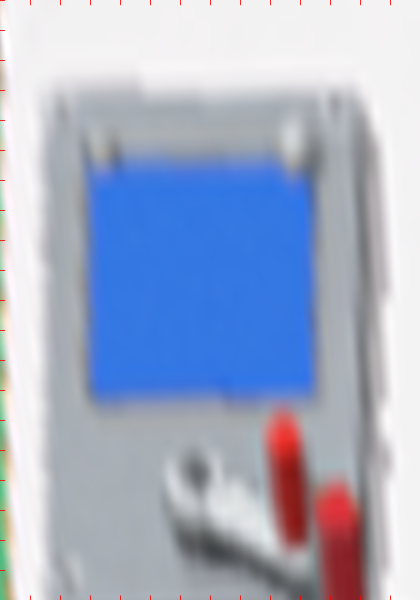

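```bash
python3 - <<'E' 2>/dev/null
from h import *
import pickle
S,T=pickle.load(open("g0.pkl","rb"))
t=grab("top",6); go(.4342,-.1995,.06,180.2); pickle.dump(t,open("g1t.pkl","wb"))
p=[.435,-.197]
a=rect(t,[p[0],p[1],.048],[1,0,0],[0,-1,0],560,560,.00025)
b=rect(T,[p[0],p[1],.014],[1,0,0],[0,-1,0],560,560,.00025)
for im in (a,b):
    h,w=im.shape[:2]
    for k in range(-6,7):
        x=int(w/2+k*40); cv2.line(im,(x,0),(x,6),(0,0,255),1)
        cv2.line(im,(0,x),(6,x),(0,0,255),1)
cv2.imwrite("pics/c3.png",cv2.resize(np.hstack([a,b]),None,fx=.714,fy=.714))
E
```

```text
t 8.78 pos [ 0.4356 -0.1978  0.0646] rot [ 1.7999e+02  1.0000e-02 -1.7999e+02] F [ 0.3 -0.4 -3.2] w 0.0116
delta tool [ 0.0014 -0.0017  0.0046] turn -0.0033
```

View pics/c3.png

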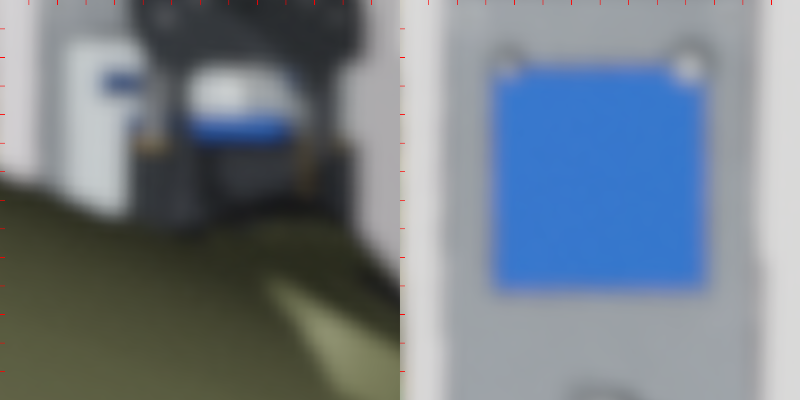

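```bash
python3 - <<'E' 2>/dev/null
from h import *
import pickle
t=pickle.load(open("g1t.pkl","rb"));c,o=pickle.load(open("g1.pkl","rb"));S,T=pickle.load(open("g0.pkl","rb"))
def prof(c,z,y0,y1,x0,x1,ch=None):
    im=rect(c,[(x0+x1)/2,(y0+y1)/2,z],[1,0,0],[0,-1,0],int((x1-x0)/.0005),int((y1-y0)/.0005),.0005)
    g=im.mean(0); return g
def show(n,g,x0,step=2):
    print(n); print(" ".join(f"{(x0+i*.0005)*1e3:.0f}:{g[i].mean():.0f}" for i in range(0,len(g),step)))
show("top plate left (y-.16..-.175)",prof(t,.047,-.178,-.158,.370,.405),.370)
show("top bed left",prof(T,.014,-.25,-.22,.370,.400),.370)
show("top bed right",prof(T,.014,-.21,-.16,.475,.505),.475)
show("side plate left (y-.25..-.235)",prof(c,.047,-.245,-.215,.370,.405),.370)
show("side bed left",prof(S,.014,-.25,-.22,.370,.400),.370)
show("side bed right",prof(S,.014,-.21,-.16,.475,.505),.475)
E
```

```text
top plate left (y-.16..-.175)
370:208 371:208 372:206 373:203 374:199 375:194 376:186 377:178 378:170 379:162 380:154 381:150 382:148 383:147 384:148 385:153 386:158 387:163 388:170 389:178 390:183 391:188 392:194 393:196 394:198 395:199 396:199 397:198 398:197 399:196 400:194 401:190 402:188 403:185 404:181
top bed left
370:208 371:212 372:214 373:214 374:212 375:211 376:208 377:203 378:197 379:192 380:185 381:178 382:174 383:170 384:166 385:164 386:163 387:162 388:162 389:162 390:162 391:161 392:161 393:160 394:159 395:158 396:157 397:155 398:154 399:153
top bed right
475:150 476:153 477:155 478:157 479:158 480:159 481:159 482:159 483:158 484:158 485:160 486:162 487:165 488:170 489:177 490:183 491:191 492:198 493:203 494:208 495:212 496:214 497:215 498:216 499:217 500:217 501:217 502:217 503:217 504:217
side plate left (y-.25..-.235)
370:132 371:133 372:139 373:151 374:171 375:196 376:217 377:230 378:235 379:234 380:233 381:233 382:233 383:232 384:231 385:230 386:227 387:224 388:222 389:220 390:220 391:220 392:220 393:221 394:222 395:222 396:223 397:223 398:223 399:223 400:224 401:224 402:222 403:218 404:212
side bed left
370:248 371:247 372:245 373:245 374:245 375:246 376:244 377:239 378:231 379:219 380:205 381:192 382:182 383:176 384:173 385:173 386:173 387:174 388:174 389:175 390:175 391:174 392:170 393:166 394:161 395:158 396:157 397:157 398:156 399:155
side bed right
475:172 476:173 477:173 478:174 479:174 480:175 481:175 482:170 483:160 484:145 485:133 486:129 487:134 488:147 489:161 490:172 491:181 492:192 493:207 494:224 495:237 496:245 497:247 498:246 499:244 500:244 501:244 502:243 503:243 504:243
```

>>> servo_tool(
  targets=[
    [5, 0.002, -0.001, 0.003, -0.002],
    [5, 0.004, -0.002, 0.006, -0.003],
    [5, 0.004, -0.002, 0.009, -0.003],
    [5, 0.004, -0.002, 0.012, -0.003],
    [5, 0.004, -0.002, 0.012, -0.003],
  ],
)

```text
time_s: 9.4
tool_pos: [0.4314, -0.1997, 0.0522]
tool_rot: [180.0, -0.0, -179.8]
force: [0.4, -0.6, -3.6]
grip_width: 0.012
```

```bash
python3 - <<'E' 2>/dev/null
from h import *
go(.431,-.1995,.05,180.2)
c=grab("side",4)
overlay(c,[],None,None,(250,318,250,320),10,"pics/d1.png")
E
```

```text
t 9.4 pos [ 0.4314 -0.1997  0.0522] rot [ 1.8000e+02 -3.0000e-02 -1.7982e+02] F [ 0.4 -0.6 -3.6] w 0.012
delta tool [0.0004 0.0002 0.0022] turn -0.0003
```

View pics/d1.png

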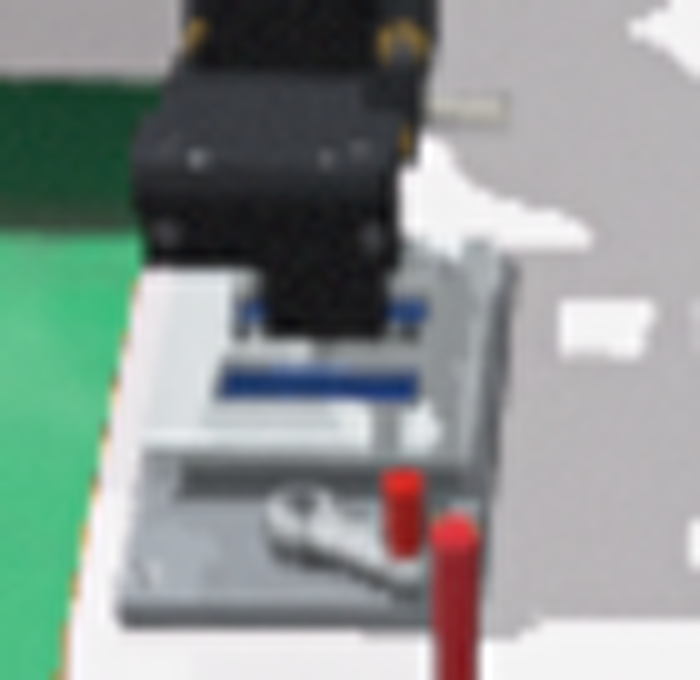

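>>> servo_tool(
  targets=[
    [5, 0, 0, 0.001, 0],
    [5, 0, 0, 0.002, 0],
    [5, 0, 0, 0.003, 0],
    [5, 0, 0, 0.004, 0],
    [5, 0, 0, 0.004, 0],
  ],
  grip_force=10,
)

```text
time_s: 10.22
tool_pos: [0.4315, -0.1998, 0.0484]
tool_rot: [180.0, -0.0, -179.8]
force: [-0.2, 0.5, -2.5]
grip_width: 0.0118
```

>>> servo_tool(
  targets=[
    [5, 0, 0, 0.001, 0],
    [5, 0, 0, 0.002, 0],
    [5, 0, 0, 0.003, 0],
    [5, 0, 0, 0.003, 0],
  ],
  grip_force=10,
)

```text
time_s: 10.72
tool_pos: [0.4315, -0.1998, 0.0455]
tool_rot: [180.0, -0.0, -179.8]
force: [0.2, 0.9, -3.2]
grip_width: 0.0118
```

>>> servo_tool(
  targets=[
    [5, 0, 0, 0.001, 0],
    [5, 0, 0, 0.002, 0],
    [5, 0, 0, 0.002, 0],
  ],
)

```text
time_s: 11.1
tool_pos: [0.4317, -0.2, 0.0437]
tool_rot: [180.0, 0.0, -179.8]
force: [0.2, 0.1, -1.2]
grip_width: 0.012
```

>>> servo_tool(
  targets=[
    [5, 0, 0, 0.001, 0],
    [5, 0, 0, 0.001, 0],
  ],
)

```text
time_s: 11.35
tool_pos: [0.4317, -0.2003, 0.0428]
tool_rot: [-180.0, 0.0, -179.8]
force: [-2.1, -0.8, 2.6]
grip_width: 0.0121
```

>>> servo_tool(
  targets=[
    [5, 0, 0, 0.001, 0],
    [5, 0, 0, 0.001, 0],
  ],
)

```text
time_s: 11.6
tool_pos: [0.4317, -0.2005, 0.0418]
tool_rot: [-180.0, 0.0, -179.8]
force: [-1.6, -3.1, 2.3]
grip_width: 0.0121
```

```bash
python3 - <<'E' 2>/dev/null
from h import *
go(.431,-.1995,.05,180.2)
print(monitor.get_obs()["wrist_torque"])
c=grab("side",4)
overlay(c,[],None,None,(250,318,250,320),10,"pics/d2.png")
E
```

```text
t 11.6 pos [ 0.4317 -0.2005  0.0418] rot [-1.7995e+02  3.0000e-02 -1.7984e+02] F [-1.6 -3.1  2.3] w 0.0121
delta tool [ 0.0007  0.001  -0.0082] turn -0.0006
[-0.49254563  0.34438513  0.0828316 ]
```

View pics/d2.png

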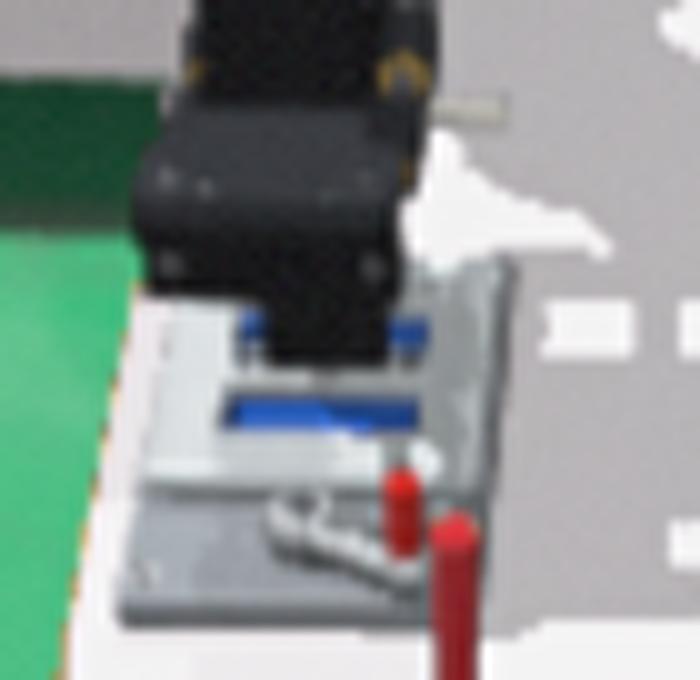

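>>> servo_tool(
  targets=[
    [5, 0, 0, -0.001, 0],
    [5, 0, 0, -0.0015, 0],
  ],
)

```text
time_s: 12.05
tool_pos: [0.4317, -0.1991, 0.0428]
tool_rot: [180.0, 0.0, -179.8]
force: [-0.9, -0.5, -0.4]
grip_width: 0.0121
```

```bash
python3 - <<'E' 2>/dev/null
from h import *
import pickle
go(.431,-.1995,.0437,180.2)
c=grab("side",4);t=grab("top",3); pickle.dump((c,t),open("g2.pkl","wb"))
go(.431,-.1995,.0437,180.2)
a=rect(c,[.4317,-.2,.028],[1,0,0],[0,-1,0],560,560,.00025)
b=rect(t,[.4317,-.2,.028],[1,0,0],[0,-1,0],560,560,.00025)
for im in (a,b):
    for k in range(-6,7):
        x=int(280+k*40); cv2.line(im,(x,0),(x,6),(0,0,255),1); cv2.line(im,(0,x),(6,x),(0,0,255),1)
cv2.imwrite("pics/e1.png",cv2.resize(np.hstack([a,b]),None,fx=.714,fy=.714))
def prof(c,z,y0,y1,x0,x1):
    im=rect(c,[(x0+x1)/2,(y0+y1)/2,z],[1,0,0],[0,-1,0],int((x1-x0)/.0005),int((y1-y0)/.0005),.0005); return im.mean(0)
def show(n,g,x0,step=2): print(n," ".join(f"{(x0+i*.0005)*1e3:.0f}:{g[i].mean():.0f}" for i in range(0,len(g),step)))
show("side L",prof(c,.028,-.25,-.215,.365,.400),.365)
show("top L",prof(t,.028,-.18,-.155,.365,.405),.365)
# blue in window, side
for y0,y1 in ((-.231,-.224),(-.224,-.217)):
  g=prof(c,.028,y0,y1,.39,.475); d=g[:,0]-g[:,2]; th=d.max()/2; i=np.where(d>th)[0]; print("win",(.39+i[0]*.0005),.39+i[-1]*.0005)
E
```

```text
t 12.05 pos [ 0.4317 -0.1991  0.0428] rot [ 179.95    0.   -179.8 ] F [-0.9 -0.5 -0.4] w 0.0121
delta tool [ 0.0007 -0.0004 -0.0009] turn 0.0001
t 12.4 pos [ 0.4315 -0.1992  0.0428] rot [ 1.7996e+02 -2.0000e-02 -1.7979e+02] F [ 0.3  1.5 -2.6] w 0.0121
delta tool [ 0.0005 -0.0003 -0.0009] turn 0.0002
side L 365:139 366:139 367:141 368:148 369:162 370:183 371:206 372:222 373:231 374:234 375:234 376:233 377:233 378:233 379:232 380:229 381:224 382:220 383:218 384:217 385:218 386:219 387:220 388:221 389:221 390:222 391:223 392:223 393:224 394:224 395:224 396:224 397:225 398:224 399:221
top L 365:188 366:195 367:199 368:204 369:207 370:208 371:208 372:208 373:207 374:205 375:201 376:197 377:192 378:184 379:177 380:171 381:167 382:166 383:168 384:172 385:177 386:183 387:189 388:193 389:195 390:197 391:198 392:197 393:195 394:193 395:190 396:187 397:183 398:181 399:178 400:173 401:169 402:165 403:157 404:150
win 0.40750000000000003 0.461
win 0.406 0.462
```

View pics/e1.png

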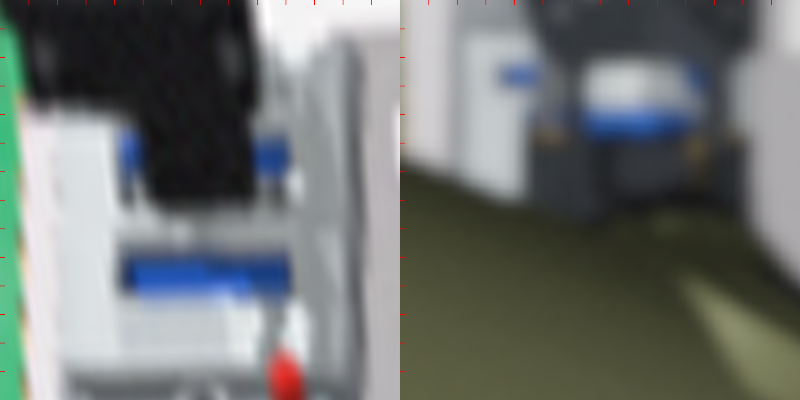

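>>> servo_tool(
  targets=[
    [5, 0, 0.0015, 0.0005, 0],
    [5, 0, 0.003, 0.0005, 0],
    [5, 0, 0.0045, 0.0005, 0],
    [5, 0, 0.006, 0.0005, 0],
  ],
  grip_force=8,
)

```text
time_s: 12.9
tool_pos: [0.4312, -0.1932, 0.0422]
tool_rot: [180.0, -0.0, -179.8]
force: [0.6, 0.2, -2.9]
grip_width: 0.012
```

>>> servo_tool(
  targets=[
    [5, 0, 0.001, 0.0005, 0],
    [5, 0, 0.002, 0.0005, 0],
  ],
)

```text
time_s: 13.15
tool_pos: [0.4314, -0.1915, 0.0419]
tool_rot: [180.0, -0.0, -179.8]
force: [0.4, 0.2, -2.9]
grip_width: 0.0117
```

>>> servo_tool(
  targets=[
    [5, 0, 0.001, 0.0, 0],
    [5, 0, 0.001, 0.0, 0],
  ],
)

```text
time_s: 13.4
tool_pos: [0.4316, -0.1907, 0.042]
tool_rot: [180.0, 0.0, -179.8]
force: [-0.3, 1.0, -3.1]
grip_width: 0.0121
```

```bash
python3 - <<'E' 2>/dev/null
from h import *
go(.431,-.1895,.0437,180.2);o=monitor.get_obs();print(o["wrist_torque"])
E
```

```text
t 13.4 pos [ 0.4316 -0.1907  0.042 ] rot [ 179.99    0.   -179.81] F [-0.3  1.  -3.1] w 0.0121
delta tool [ 0.0006  0.0012 -0.0017] turn -0.0001
[0.02843428 0.00740884 0.00128996]
```

>>> servo_tool(
  targets=[
    [5, 0, 0, 0.001, 0],
    [5, 0, 0, 0.001, 0],
  ],
)

```text
time_s: 13.65
tool_pos: [0.4315, -0.1908, 0.041]
tool_rot: [180.0, -0.0, -179.8]
force: [-1.3, -0.5, -3.1]
grip_width: 0.0118
```

>>> servo_tool(
  targets=[
    [5, 0, 0, 0.001, 0],
    [5, 0, 0, 0.001, 0],
  ],
)

```text
time_s: 13.9
tool_pos: [0.4315, -0.1908, 0.04]
tool_rot: [180.0, -0.0, -179.8]
force: [-0.1, -0.2, -2.8]
grip_width: 0.0121
```

```bash
python3 - <<'E' 2>/dev/null
from h import *
go(.431,-.1895,.0437,180.2);o=monitor.get_obs();print(o["wrist_torque"])
E
```

```text
t 13.9 pos [ 0.4315 -0.1908  0.04  ] rot [ 1.8000e+02 -1.0000e-02 -1.7982e+02] F [-0.1 -0.2 -2.8] w 0.0121
delta tool [ 0.0005  0.0013 -0.0037] turn -0.0003
[ 0.00450592  0.05456938 -0.01752565]
```

>>> servo_tool(
  targets=[
    [5, 0, 0, 0.001, 0],
    [5, 0, 0, 0.001, 0],
  ],
)

```text
time_s: 14.15
tool_pos: [0.4315, -0.1908, 0.039]
tool_rot: [180.0, -0.0, -179.8]
force: [-0.0, 0.8, -3.2]
grip_width: 0.0117
```

>>> servo_tool(
  targets=[
    [5, 0, 0, 0.001, 0],
    [5, 0, 0, 0.001, 0],
  ],
)

```text
time_s: 14.4
tool_pos: [0.4315, -0.1908, 0.038]
tool_rot: [180.0, -0.0, -179.8]
force: [0.3, -0.6, -3.3]
grip_width: 0.0117
```

```bash
python3 - <<'E' 2>/dev/null
from h import *
go(.431,-.1895,.0437,180.2);o=monitor.get_obs();print(o["wrist_torque"])
c=grab("side",3)
overlay(c,[],None,None,(250,318,250,320),10,"pics/f1.png")
E
```

```text
t 14.4 pos [ 0.4315 -0.1908  0.038 ] rot [ 180.     -0.   -179.81] F [ 0.3 -0.6 -3.3] w 0.0117
delta tool [ 0.0005  0.0013 -0.0057] turn -0.0003
[0.0528369  0.01592182 0.05276399]
```

View pics/f1.png

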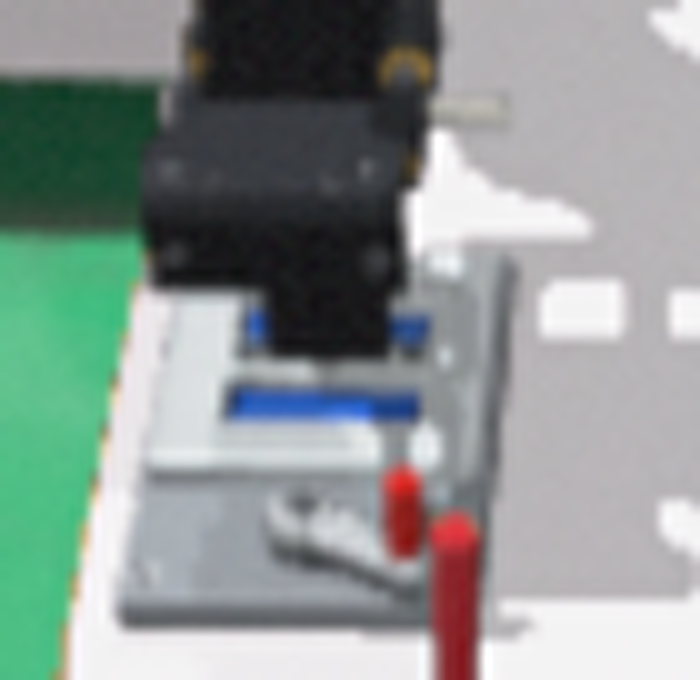

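>>> servo_tool(
  targets=[
    [5, 0, 0, 0.001, 0],
    [5, 0, 0, 0.001, 0],
  ],
)

```text
time_s: 14.8
tool_pos: [0.4315, -0.1908, 0.037]
tool_rot: [180.0, -0.0, -179.8]
force: [0.3, 0.5, -2.6]
grip_width: 0.0117
```

>>> servo_tool(
  targets=[
    [5, 0, 0, 0.001, 0],
    [5, 0, 0, 0.001, 0],
  ],
)

```text
time_s: 15.05
tool_pos: [0.4317, -0.1907, 0.0361]
tool_rot: [180.0, 0.0, -179.8]
force: [-0.4, 0.6, -1.8]
grip_width: 0.0119
```

>>> servo_tool(
  targets=[
    [5, 0, 0, 0.001, 0],
    [5, 0, 0, 0.001, 0],
  ],
)

```text
time_s: 15.3
tool_pos: [0.4317, -0.1908, 0.036]
tool_rot: [179.9, -0.0, -179.8]
force: [-2.4, 2.2, 8.4]
grip_width: 0.0117
```

>>> servo_tool(
  targets=[
    [5, 0, 0, -0.001, 0],
    [12, 0, 0, -0.001, 0],
    [18, 0, 0, -0.001, 0],
    [25, 0, 0, -0.001, 0],
    [30, 0, 0, -0.001, 0],
  ],
  grip_force=3,
)

```text
time_s: 15.92
tool_pos: [0.4317, -0.1909, 0.0362]
tool_rot: [-180.0, 0.0, -179.8]
force: [-0.7, -0.5, 0.1]
grip_width: 0.0234
```

>>> servo_tool(
  targets=[
    [30, 0, 0, -0.02, 0],
    [30, 0, 0, -0.06, 0],
    [30, 0, 0, -0.1, 0],
    [30, 0, 0, -0.1, 0],
  ],
)

```text
time_s: 16.42
tool_pos: [0.434, -0.1915, 0.139]
tool_rot: [-180.0, 0.4, -179.8]
force: [-0.1, -0.5, -0.8]
grip_width: 0.026
```

```bash
python3 - <<'E' 2>/dev/null
from h import *
import pickle
go(.431,-.1895,.0437,180.2)
c=grab("side",4);t=grab("top",4);pickle.dump((c,t),open("g3.pkl","wb"))
a=overlay(c,[],None,None,(258,318,250,320),10,"pics/f2.png")
ja=rect(c,[.4335,-.2,.020],[1,0,0],[0,-1,0],560,760,.00025)
jb=rect(t,[.4335,-.2,.020],[1,0,0],[0,-1,0],560,760,.00025)
cv2.imwrite("pics/f3.png",cv2.resize(np.hstack([ja,jb]),None,fx=.714,fy=.714))
cl=cloud(c,262,312,255,310)
def pl(x0,x1,y0,y1):
    m=(cl[...,0]>x0)&(cl[...,0]<x1)&(cl[...,1]>y0)&(cl[...,1]<y1); return np.median(cl[m][:,2]).round(4),m.sum()
print("front L",pl(.39,.40,-.165,-.14),"rear",pl(.39,.47,-.243,-.227),"R",pl(.468,.48,-.24,-.15), "L",pl(.386,.398,-.24,-.15))
E
```

```text
t 16.43 pos [ 0.434  -0.1915  0.139 ] rot [-179.99    0.39 -179.81] F [-0.1 -0.5 -0.8] w 0.026
delta tool [0.0036 0.002  0.0953] turn -0.0001
front L (np.float64(0.0207), np.int64(15)) rear (np.float64(0.0208), np.int64(86)) R (np.float64(0.0209), np.int64(68)) L (np.float64(0.021), np.int64(66))
```

View pics/f2.png

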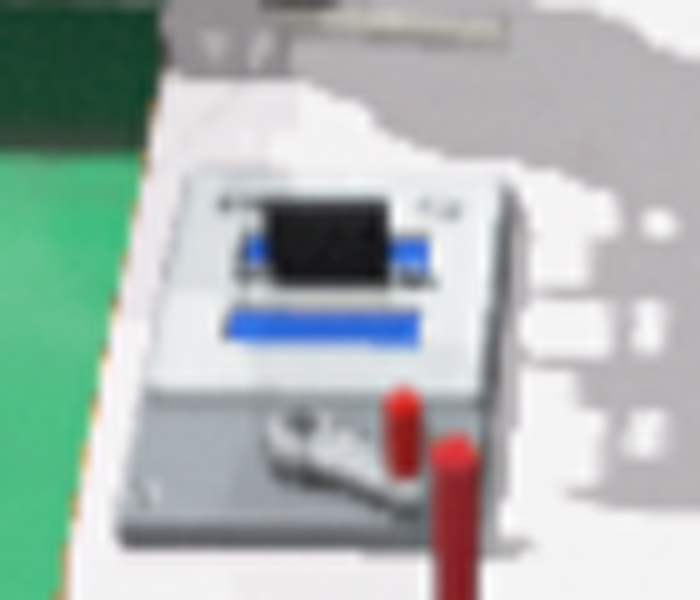

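View pics/f3.png

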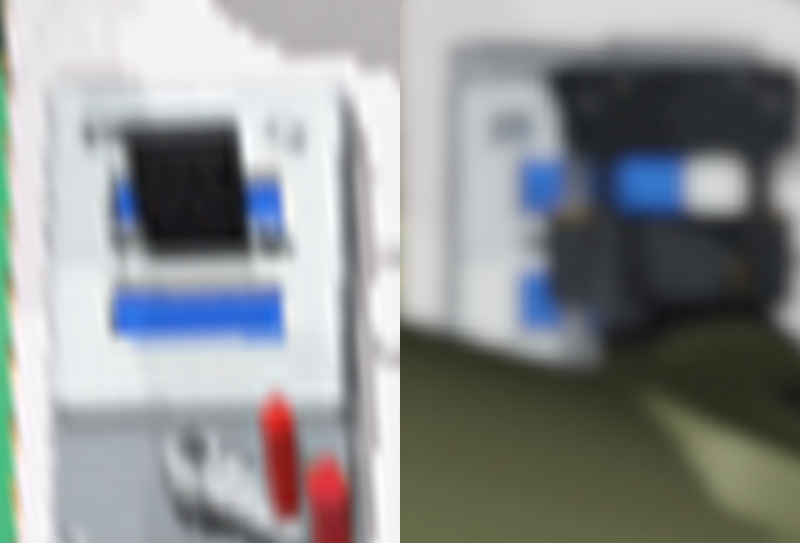

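```bash
python3 - <<'E' 2>/dev/null
from h import *
import pickle
S,T=pickle.load(open("g0.pkl","rb"));c,t=pickle.load(open("g3.pkl","rb"))
f=T["frame"];r=f[...,2]-np.maximum(f[...,0],f[...,1]); sub=np.where(r>25)
m=(sub[0]>255)&(sub[0]<280)&(sub[1]>420)&(sub[1]<445); pts=np.c_[sub[1][m],sub[0][m]]; print("top red",pts.min(0),pts.max(0),pts.mean(0)); w=r[sub][m]
ce=(pts*w[:,None]).sum(0)/w.sum(); print(ce,"mid-height z=.043:",ray_plane(T,ce,.043).round(4),"z.057",ray_plane(T,ce,.057).round(4))
f=c["frame"];r=f[...,2]-np.maximum(f[...,0],f[...,1])
sl=r[290:310,284:300].round(0).astype(int); print(sl)
for z in (.057,.029): pass
# knob column centre and top row
cols=np.arange(284,293.0)
seg=r[296:306,284:294].clip(0); col=(seg*np.arange(284,294)).sum()/seg.sum(); print("col",col)
for row,z in ((297,.057),(301.2,.043),(305.5,.029)): print(ray_plane(c,(col,row),z).round(4))
for l in ("clamp_knob","clamp_pivot"):
    print(l,pinpoint("side",l)[:2])
E
```

```text
top red [430 265] [435 268] [432.72222222 266.61111111]
[432.57589286 266.70089286] mid-height z=.043: [[ 0.4691 -0.2947  0.043 ]] z.057 [[ 0.4671 -0.291   0.057 ]]
[[-166 -169 -168 -166 -167 -167 -174 -136  -15   -4   -4   -6   -4   -4
   -10   -8]
 [-153 -153 -153 -160 -162 -164 -169 -127  -12   -4   -5   -5   -5   -5
   -10   -6]
 [ -68  -68  -68  -91  -99 -100 -103  -86  -13   -5   -6   -7   -6   -6
    -9   -4]
 [ -16  -14  -16  -23  -26  -26  -26  -23   -8   -6   -7   -6   -6   -6
    -8   -3]
 [  -4   -4   -4   -4   -5   -6   -6   -6   -7   -7   -7   -6   -6   -6
    -8   -5]
 [  -5   -5   -6   -6   -7   -8   -7   -8   -8   -6   -7   -7   -6  -10
    -7   -3]
 [  -7   -6   -7   -9   -7   22   39   12   -7   -7   -7   -7   -6  -11
    -9   -4]
 [  -8   -7   -8   -6   42  103  129   88    8  -10  -10  -10   -8   -9
    -6   -1]
 [  -8  -10  -13   -6   80  159  171  134   24   -8  -10  -10   -8   -8
    -7   -1]
 [ -12  -12  -13  -11   61  130  138  109   18  -11  -14  -14  -13  -11
    -9   -2]
 [ -10  -12  -13  -12   51  104  111   90   20  -13  -13   -9  -10  -13
    -8   -2]

[... 284 characters left out ...]
87  112   86   31   96  128  132  127   92
    12   -1]
 [  -6   -7   -8   -8   13   60   76   50   10   65  100  102   98   71
     5   -2]
 [  -5   -6   -6   -6   -2   11   10    4   -2   58   92   94   93   66
     4   -1]
 [  -8   -7   -6   -5   -6   -5   -7   -8   -5   63   92   95   95   63
     3   -2]
 [ -11  -10  -10   -6   -5   -6   -6   -7   -4   64   94   95   95   64
     4   -1]
 [ -13  -12  -12  -10  -10   -6   -6   -8   -3   65   94   95   94   67
     4   -1]]
col 290.1627877481134
[[ 0.4667 -0.2935  0.057 ]]
[[ 0.4664 -0.2952  0.043 ]]
[[ 0.4662 -0.2976  0.029 ]]
clamp_knob [{'at': [289.7, 297.4], 'confidence': 0.47}]
clamp_pivot [{'at': [278.1, 304.4], 'confidence': 0.58}]
```

>>> servo_tool(
  targets=[
    [45, -0.01, -0.035, 0, 0],
    [45, -0.02, -0.07, 0, 0],
    [45, -0.0325, -0.1035, 0, 0],
    [45, -0.0325, -0.1035, 0.02, 0],
    [45, -0.0325, -0.1035, 0.04, 0],
  ],
  grip_force=5,
)

```text
time_s: 17.55
tool_pos: [0.4639, -0.2934, 0.0943]
tool_rot: [179.9, -0.1, -179.8]
force: [0.4, -1.0, 0.0]
grip_width: 0.0391
```

```bash
python3 - <<'E' 2>/dev/null
from h import *
go(.4665,-.295,.040,180.2)
c=grab("side",2)
overlay(c,[],None,None,(250,318,250,320),10,"pics/k1.png")
E
```

```text
t 17.55 pos [ 0.4639 -0.2934  0.0943] rot [ 1.7994e+02 -8.0000e-02 -1.7981e+02] F [ 0.4 -1.   0. ] w 0.0391
delta tool [-0.0027 -0.0017  0.0543] turn -0.0001
```

View pics/k1.png

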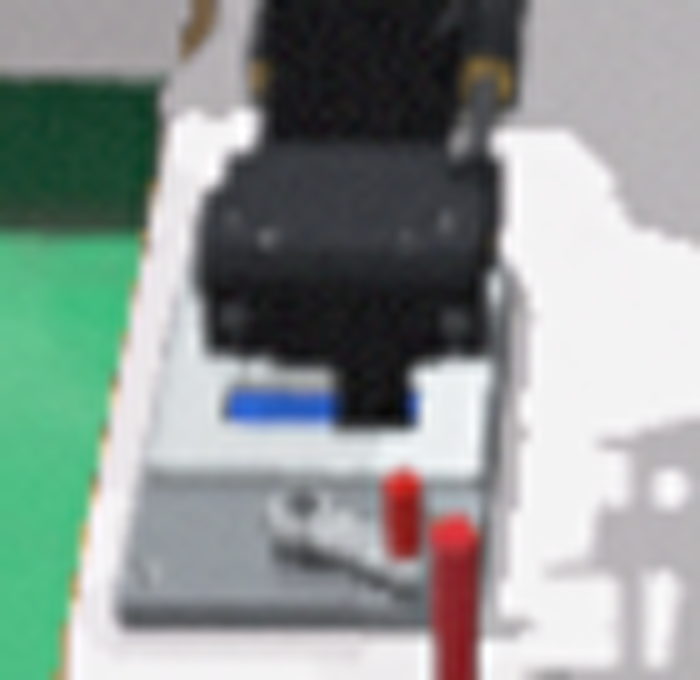

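```bash
python3 - <<'E' 2>/dev/null
from h import *
c=grab("side",1); o=monitor.get_obs(); p=o["tool_pos"];print(p)
print(proj(c,[[p[0],p[1]-.02,p[2]],[p[0],p[1]-.035,p[2]+.01],[.4665,-.295,.057],[.4665,-.295,.035]]))
E
```

```text
[ 0.4631204  -0.29234717  0.09420007]
[[287.87766223 290.72474062]
 [287.24409341 291.1829959 ]
 [290.05656474 297.33576753]
 [290.2969689  303.31273307]]
```

>>> servo_tool(
  targets=[
    [45, -0.003, -0.002, 0.015, 0],
    [45, -0.003, -0.002, 0.03, 0],
    [45, -0.003, -0.002, 0.04, 0],
    [45, -0.003, -0.002, 0.048, 0],
    [45, -0.003, -0.002, 0.054, 0],
  ],
)

```text
time_s: 18.32
tool_pos: [0.4673, -0.2962, 0.0415]
tool_rot: [180.0, -0.0, -179.8]
force: [-0.3, 0.3, -0.1]
grip_width: 0.0392
```

>>> servo_tool(
  targets=[
    [30, 0, 0, 0, 0],
    [20, 0, 0, 0, 0],
    [12, 0, 0, 0, 0],
    [8, 0, 0, 0, 0],
    [8, 0, 0, 0, 0],
  ],
)

```text
time_s: 18.95
tool_pos: [0.4673, -0.2957, 0.0422]
tool_rot: [179.9, -0.0, -179.8]
force: [-1.8, 2.0, 2.3]
grip_width: 0.0116
```

```bash
python3 - <<'E' 2>/dev/null
from h import *
go(.4665,-.295,.040,180.2)
c=grab("side",2)
overlay(c,[],None,None,(250,318,250,320),10,"pics/k2.png")
E
```

```text
t 18.95 pos [ 0.4673 -0.2957  0.0422] rot [ 1.7994e+02 -1.0000e-02 -1.7980e+02] F [-1.8  2.   2.3] w 0.0116
delta tool [0.0008 0.0007 0.0022] turn -0.0
```

View pics/k2.png

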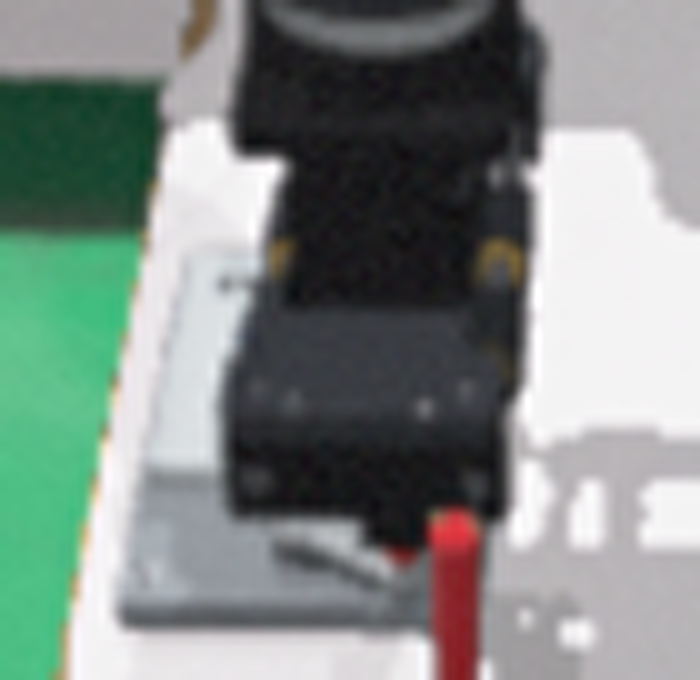

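>>> servo_tool(
  targets=[
    [8, -0.0035, 0.007, 0, 0],
    [8, -0.0055, 0.015, 0, 0],
    [8, -0.0055, 0.023, 0, 0],
    [8, -0.0045, 0.0305, 0, 0],
    [8, -0.0015, 0.038, 0, 0],
  ],
)

```text
time_s: 19.68
tool_pos: [0.469, -0.2577, 0.0423]
tool_rot: [-180.0, 0.0, -179.8]
force: [1.8, -2.5, 1.7]
grip_width: 0.0117
```

>>> servo_tool(
  targets=[
    [8, 0.0045, 0.0065, 0, 0],
    [8, 0.01, 0.012, 0, 0],
    [8, 0.017, 0.0165, 0, 0],
    [8, 0.0245, 0.019, 0, 0],
    [8, 0.0305, 0.02, 0, 0],
  ],
)

```text
time_s: 20.3
tool_pos: [0.4378, -0.2376, 0.042]
tool_rot: [179.9, 0.0, -179.8]
force: [1.7, -1.3, 1.5]
grip_width: 0.0121
```

```bash
python3 - <<'E' 2>/dev/null
from h import *
go(.434,-.237,.042,180.2)
c=grab("side",2)
overlay(c,[],None,None,(250,318,250,320),10,"pics/k3.png")
E
```

```text
t 20.3 pos [ 0.4378 -0.2376  0.042 ] rot [ 1.7994e+02  1.0000e-02 -1.7981e+02] F [ 1.7 -1.3  1.5] w 0.0121
delta tool [0.0038 0.0007 0.    ] turn -0.0002
```

View pics/k3.png

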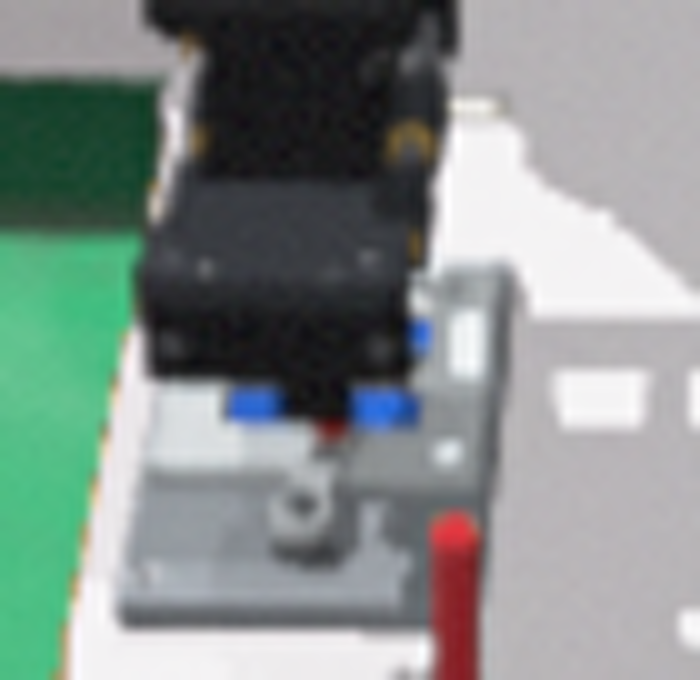

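>>> servo_tool(
  targets=[
    [8, 0.0025, 0, 0, 0],
    [8, 0.0045, 0, 0, 0],
    [8, 0.0045, 0, 0, 0],
  ],
)

```text
time_s: 20.78
tool_pos: [0.4336, -0.2374, 0.042]
tool_rot: [179.9, -0.0, -179.8]
force: [0.7, 3.6, 4.7]
grip_width: 0.0117
```

>>> servo_tool(
  targets=[
    [14, 0, 0, 0, 0],
    [20, 0, 0, 0, 0],
    [25, 0, 0, 0, 0],
    [28, 0, 0, 0, 0],
  ],
)

```text
time_s: 21.28
tool_pos: [0.4331, -0.2388, 0.0418]
tool_rot: [-180.0, -0.0, -179.9]
force: [0.3, -0.1, -0.3]
grip_width: 0.0232
```

>>> servo_tool(
  targets=[
    [28, 0, 0, -0.02, 0],
    [28, 0, 0, -0.06, 0],
    [28, 0, 0.03, -0.11, 0],
    [28, 0, 0.08, -0.14, 0],
    [28, 0, 0.14, -0.14, 0],
  ],
)

```text
time_s: 21.9
tool_pos: [0.435, -0.0982, 0.1849]
tool_rot: [180.0, 0.4, -180.0]
force: [0.7, 0.8, -0.4]
grip_width: 0.0241
```

>>> servo_tool(
  targets=[
    [28, 0, 0.05, 0, 0],
    [28, 0, 0.1, 0, 0],
    [28, 0, 0.15, 0, 0],
    [28, 0, 0.2, 0, 0],
    [28, 0, 0.24, 0, 0],
  ],
)

```text
time_s: 22.52
tool_pos: [0.4322, 0.1433, 0.1819]
tool_rot: [-180.0, 0.0, -179.8]
force: [0.1, -0.5, 0.1]
grip_width: 0.0246
```

```bash
python3 - <<'E' 2>/dev/null
from h import *
import pickle
go(.434,-.237,.042,180.2)
c=grab("side",4);t=grab("top",4);pickle.dump((c,t),open("g4.pkl","wb"))
a=overlay(c,[],None,None,(258,318,250,320),7,None)
b=overlay(t,[],None,None,(250,310,370,440),7,None)
cv2.imwrite("pics/m1.png",cv2.resize(np.hstack([a,b]),None,fx=.8,fy=.8))
ja=rect(c,[.4335,-.21,.029],[1,0,0],[0,-1,0],560,760,.00025)
jb=rect(t,[.4335,-.21,.029],[1,0,0],[0,-1,0],560,760,.00025)
cv2.imwrite("pics/m2.png",cv2.resize(np.hstack([ja,jb]),None,fx=.714,fy=.714))
E
```

```text
t 22.52 pos [0.4322 0.1433 0.1819] rot [-1.7999e+02  1.0000e-02 -1.7977e+02] F [ 0.1 -0.5  0.1] w 0.0246
delta tool [-2.000e-04 -3.803e-01  1.400e-01] turn 0.0006
```

View pics/m1.png

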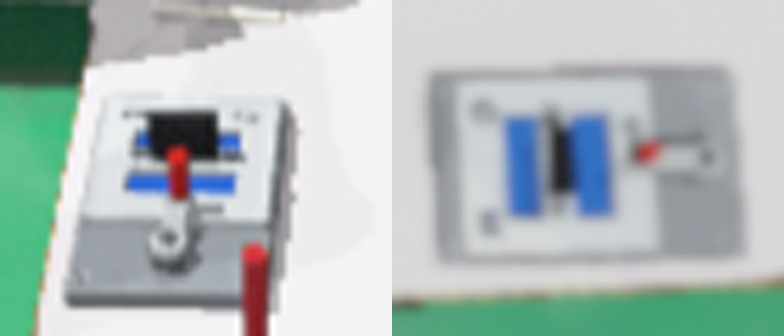

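View pics/m2.png

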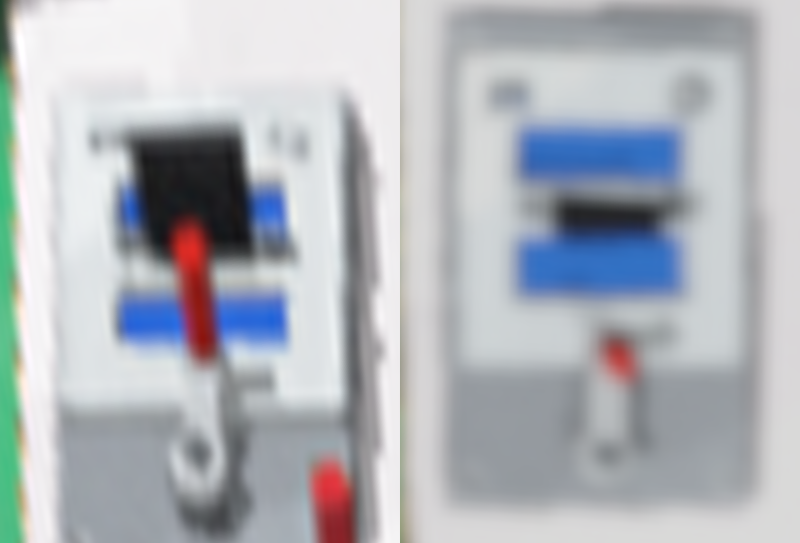

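```bash
python3 - <<'E' 2>/dev/null
from cell import ticket
print(ticket.sign_off())
E
```

```text
the job is handed in; nothing more can be done
None
```

The job is done and handed in at about 22.5 s of the 58 s allowed. The mask is seated on both pins and the clamp arm is swung over its trailing edge.

**What I did**
- **Lifting the mask:** The moves can't lean the tool, so I pinched the grip bar with the tool upright. The plate levelled itself in the jaws as it left the stand; the jaws then read about 11.8 mm on the 12 mm bar.
- **Laying and sliding:** I lowered the plate level until it met the pins about 1 cm short. I then slid it forward about 8 mm and lowered it over them. It touched the bed about 7.5 mm lower than it had touched the pins, against 8 mm expected, and I released it there.
- **Clamp:** I swung it round by its knob, released it, and moved the arm away.

**Last checks**
- **Seating:** With the gripper clear, depth readings on four parts of the plate all gave about 20.8 mm. The expected height is 20 mm, and the bed itself read about 1 mm high. A pin shows in each hole.
- **Clamp angle:** It looks like about 90° from the top camera and about 87° from the side camera, so it may be up to 3° short.
- **Sideways position:** The two cameras disagreed by 2–3 mm across the jig, so I set that position from a compromise between them. The holes still went over the pins without resistance.
- **The slide:** For most of it the force readings showed the plate carried just clear of the pin tops, not pressing on them.
- **Other things on the table:** I didn't check these separately; the route stayed well away from them.

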